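Lift the hot basket out of the water bath with the snap-hook lifter and hang it up

TASK

The wire basket of bottles in the drained water bath is still hot, so never touch it with the gripper: take the snap-hook lifter off the drip stand by its cross handle, press the hook's sprung gate against the basket's lifting eye until the eye is through and the gate has sprung shut, and lift the basket out of the bath. Then hang the lifter back in the notches of the drip stand's two arms with the basket hanging freely from it, and let go. Keep the basket upright all the way and leave the bottle, the beaker and the loose lid on the bench where they are.

Things in the scene. Friction and masses are not known exactly. Their poses are not given: they have to be found in the camera images.
- lifter: hand lifter, hung in the stand's notches at the start: black flat-sided cross handle 18 x 130 x 24 mm (x, y, z), to be gripped at its middle across the 18 mm; below it a 14 mm thick stem (to z -34) and a dark steel snap hook, 14 mm thick in y. Origin: centre of the cross handle; z up, y along the handle. The hook's mouth and gate face +x. 0.175 kg
- lifter_bowl (a point): x 0, y 0, z -83 mm in the lifter, its axes: where the centre of the eye's top bar hangs in the bottom of the hook's V-shaped bowl (V walls rise 36 degrees both ways from x 0, z -88). Lowest steel of the hook: z -99. Inside of the hook: back to x -30 mm; its steel back ends at x -39
- lifter_nose (a point): top of the hook's nose: x 24, y 0, z -71 mm in the lifter, its axes. The mouth is the 30 mm gap from here up to the upper lip (underside z -41.5, x 17 to 31), shut by the gate. An eye bar should enter level, its centre 63 mm below the lifter's origin
- gate (a joint): hook's gate, rad: 0 shut against the inside of the nose, up to 1.15 swung inward (to -x, tip rising); it opens inward only. Hinged under the upper lip, 33 mm long. A light spring shuts it: about 1 N of the eye starts it, about 2 N opens it. A bar entering level pushes it to about 0.85 and it springs shut once the bar is at x -10 mm; raise the hook then to seat the bar in the bowl
- basket: stainless wire basket with nine brown bottles, 120 x 140 x 50 mm (x, y, z), about 0.7 kg, loose on the tank's floor. Origin: centre of its underside, z up. A rigid lifting eye stands over its middle in its y-z plane, 8 mm round bar, opening 44 mm wide (y), 46 mm high. The hook may enter it from +x or -x alike. Pushed at the eye, the basket slides or tips from about 3 N
- basket_eye (a point): centre of the straight top bar of the basket's lifting eye (bar along the basket's y), 120 mm above the basket's origin; the eye's lower bar is 54 mm below this point, the basket's walls end 70 mm below, the bottles 62 mm below
- bath: low-form water bath, drained, fixed: cream casing 270 mm (x) by 365 mm (y from -215, the control panel's end, to +150), rim 110 mm above the bench. Origin: on the bench under the tank's middle. Open tank 210 x 240 mm inside (x, y), its floor 35 mm above the bench
- stand: drip stand, fixed: steel tray 220 x 180 x 22 mm (x -90 to +130) and, at x +115, a post with a level fork of two arms along x at y +45 and -45 mm, each 10 mm wide, top 260 and underside 252 mm above the bench, joined at x +100, free ends at x -23. Origin: on the bench under the notches. A hung basket comes in below the arms from their free ends (-x), the cross handle above the arms
- stand_notch (a point): centre of the cross handle when it lies in the middle of the notches (handle along the stand's y, stem between the arms), 272 mm above the bench; axes of the stand. Each arm's notch is 34 mm long in x, between two upstands 12 mm high and 6 mm thick at x +20 and -20 mm
- reagent: bystander: white plastic reagent bottle, 72 mm across, 170 mm high, loose; origin under its middle
- beaker: bystander: glass beaker, 76 mm across, 100 mm high, loose; origin under its middle
- bath_lid: bystander: round steel lid with a knob, 124 mm across, 36 mm high, loose; origin under its middle
Things that resemble listed ones, but are neither listed nor needed, are in the scene too. Leave any yellow look-alike of the lifter alone. Leave any yellow look-alike of the basket alone.

How it is judged:
By the outcome, as a careful person would: the job done as asked, in the order asked, and still so for the second after the job is handed in, with the robot touching nothing.
It also fails if it takes over 64 s, if anything falls off the work surface, if the arm or the gripper's body presses on something with over 40 N, if the wrist force passes 120 N, or if a joint passes its speed limit or range.

ROBOT

A 6-joint arm with a two-finger parallel gripper is mounted at the origin on the work surface. World frame = base frame: x ahead of the robot, y to its left, z up, the work surface at z = 0. Lengths are in m, angles in rad, forces in N, time in s.
With the tool pointing down it reaches from about 0.375 to 0.925 m from the base axis. Payload 5.7 kg.
Tool frame: the origin (TCP) lies midway between the tips of the shut fingers; the grasp point (between the pads) lies 19 mm behind it; z points along the fingers, y is the direction in which the jaws open and shut (so a half turn about z gives the same grasp; the last joint's range is limited). The gripper opens to 88 mm and grips with 3 to 60 N. Pads are 20 mm wide; open, the fingers measure 115 mm over their backs; the gripper's body (75 mm by 178 mm) begins 61 mm behind the grasp point.
Start: joints at [-1.32, 0.359, 1.51, -0, 1.272, -0.115], TCP at [0.215, -0.56, 0.223] pointing down, gripper open.
Joint ranges: [-2.97, 2.97], [-1.01, 2.36], [0.21, 2.38], [-0.96, 4.11], [0.2, 2.71], [-2.98, 2.98]. Speed limits (rad/s): [2.39, 2.39, 3.14, 3.14, 3.14, 3.14].

INTERFACE

Orientations are given as a unit quaternion [x, y, z, w].
In Python, from bench import get_obs, capture, finish_job, spot_in, outline_of gives the robot as it stands.
- The arm moves only by the tool jog_arm, never from a script. Its argument "plan" is a list of rows, each a list of 4 numbers: the shift along the tool's x, y, z in mm, then the turn about the tool's z in degrees. A call has 1 to 8 rows; each row shifts and turns the pose as measured when the row begins, along the tool's axes as they then stand; what a row does not reach is not made up. A row lasts 1/10 s, in which the tool goes at most 50 mm and 8.59 degrees, less where a joint would pass 70% of its speed; a pose out of reach is approached as far as the arm can. A call with a gripper value outside its range is refused whole. "fingers" is the opening in per cent of the stroke, from 0 (shut) to 100 (fully open), set as the call begins (left out, the last holds). The fingers move at their own pace and stop on an object; the grip force is fixed at half the most. Time passes only in rows, so rows that do not move let the fingers close. It gives the time, the measured TCP pose, the force and the opening at its end, in the units of the state.
- get_obs(): the state, without advancing time (a new reading comes with each control period).
- capture(name): name is "scene" or "top" or "wrist"; returns a dict with "pixels" (400x640x3 uint8, red, green, blue), "fx", "fy", "cx", "cy" (pixels), "k1" (the pictures are not rectified: a ray, as slopes to the right and down, at radius r is drawn at 1 + k1 r^2 times it, then the intrinsics apply), "camera_from_world" (4x4, takes a point from world to camera coordinates); the wrist camera has in their place "tool_from_camera" (4x4, takes a point from camera to tool coordinates, whose origin is the TCP and whose axes are the flange's). Camera axes: x right, y down, z forward; pixel columns grow to the right and rows downward; lengths in m; the calibration is good to about 2 mm. A picture is of the moment at which its call begins: read the wrist's pose just before it. There is no depth.
- finish_job(): hands the job in, once; it reports no verdict.
Trained networks look in a picture, given as the dict that the camera call returned (one of the last four; its "shot" number tells which), for a name from the list of things; names that differ only in an ending like _2 or _b are one class to them, and where a whole thing is asked for, a point or a joint stands for the part that bears it (a point fixed in the world has none). Each returns a list of dicts, best first, with "score" (0 to 1); they miss things now and then, are a little off and sometimes report something else, mostly with a low value. They report only what shows in the picture. A call takes as long as a camera call. They do not tell look-alikes from the thing itself.
- spot_in(picture, query): "xyz" ([x, y, z] in m, in world coordinates, good to about 4 mm: the middle of the surface that is visible of it).
- outline_of(picture, query): "region" (400x640 bool, what is visible of it).
The state is a dict: "t": time; "qpos": joint angles; "dq": joint speeds; "joint_efforts": joint torques, N m; "tool_pos": TCP position; "ee_rot": TCP orientation; "force": force on the tool from outside, world axes, zero at the start; "wrist_torque": the same for the moment, N m; "width": finger opening in m.
Only numpy, scipy, OpenCV 4.12 (cv2) and the standard library are available. Lean on these libraries where they do the work, as an engineer would, in place of code of your own. Each camera call takes 0.05 s, during which the arm holds its last target.

## Working session

There is one attempt and no reset: what is moved stays moved. The work goes in short steps, Python scripts to look and compute and a tool call to move; the robot and the scene stay as the last step left them, time stands still between calls to the robot, and variables do not carry over. Pictures are saved under pics/ and viewed, and the job is handed in when it is done.

Besides the shell and the picture viewer there is one more tool, called after "Emit:" as name([rows], argument=value, ...), one row to a line, values as JSON. jog_arm: Moves the arm, as the interface text tells. Its arguments: {"type":"object","properties":{"plan":{"type":"array","items":{"type":"array","items":{"type":"number"}}},"fingers":{"type":"number"}},"required":["plan"]}

```bash
mkdir -p pics; ls
cat > h.py <<'E'
import numpy as np, cv2, json
from bench import get_obs, capture, finish_job, spot_in, outline_of
def save(p,n,crop=None,s=1):
    im=cv2.cvtColor(p["pixels"],cv2.COLOR_RGB2BGR)
    if crop: im=im[crop[1]:crop[3],crop[0]:crop[2]]
    if s!=1: im=cv2.resize(im,None,fx=s,fy=s,interpolation=cv2.INTER_CUBIC)
    cv2.imwrite("pics/"+n+".png",im)
E
python3 - <<'E'
from h import *
o=get_obs(); print(o)
for c in("scene","top"):
    p=capture(c); save(p,c+"0"); print(c,{k:v for k,v in p.items() if k!="pixels"})
    for q in("lifter","basket","basket_eye","lifter_bowl","bath","stand","reagent","beaker","bath_lid"):
        try: print(q,[(np.round(d["xyz"],3),round(d["score"],2)) for d in spot_in(p,q)])
        except Exception as e: print(q,e)
print(get_obs()["t"])
E
```

```text
pics
{'t': 0.0, 'qpos': array([-1.32008347e+00,  3.59560905e-01,  1.51143988e+00, -1.95189363e-05,
        1.27249430e+00, -1.15110789e-01]), 'dq': array([-3.86964646e-04, -2.03777696e-03,  2.44208577e-03,  7.50530476e-04,
        9.37893105e-05, -1.15773909e-03]), 'joint_efforts': array([-2.76483515e-03, -5.15376413e+01, -2.70726496e+01,  6.72164443e-02,
        3.52734479e-02, -1.26199157e-04]), 'tool_pos': array([ 0.21443631, -0.55962221,  0.22177348]), 'ee_rot': array([ 9.83317252e-01,  1.81896335e-01, -7.37483418e-05, -9.48398890e-04]), 'force': array([0.17160726, 0.68761612, 0.33056495]), 'wrist_torque': array([-0.0174686 ,  0.01354023, -0.02843408]), 'width': 0.08791020977338099}
scene {'fx': 460.1061520118962, 'fy': 460.1061520118962, 'cx': 318.1284001157625, 'cy': 200.6891753987797, 'k1': -0.0898588310847013, 'camera_from_world': array([[-0.67060514,  0.74177212, -0.00792927,  0.35486661],
       [ 0.43208114,  0.38189322, -0.81698437, -0.09544215],
       [-0.60298809, -0.5513    , -0.5766053 ,  1.58057133],
       [ 0.        ,  0.        ,  0.        ,  1.        ]]), 'sh
[... 989 characters left out ...]
 0.        ,  0.        ,  0.        ,  1.        ]]), 'shot': 2}
lifter [(array([0.317, 0.255, 0.103]), 0.72), (array([0.511, 0.246, 0.281]), 0.68)]
basket [(array([ 0.528, -0.177,  0.074]), 0.67)]
basket_eye [(array([ 0.527, -0.177,  0.074]), 0.7), (array([0.778, 0.211, 0.055]), 0.54), (array([ 0.302, -0.273,  0.032]), 0.39)]
lifter_bowl [(array([0.31 , 0.256, 0.107]), 0.75), (array([0.511, 0.249, 0.286]), 0.72)]
bath [(array([ 0.521, -0.236,  0.114]), 0.87), (array([0.798, 0.002, 0.114]), 0.2)]
stand []
reagent [(array([ 0.795, -0.002,  0.116]), 0.61)]
beaker [(array([0.778, 0.213, 0.056]), 0.87)]
bath_lid [(array([ 0.789, -0.142,  0.009]), 0.76), (array([0.778, 0.209, 0.054]), 0.59)]
1.0
```

View pics/scene0.png

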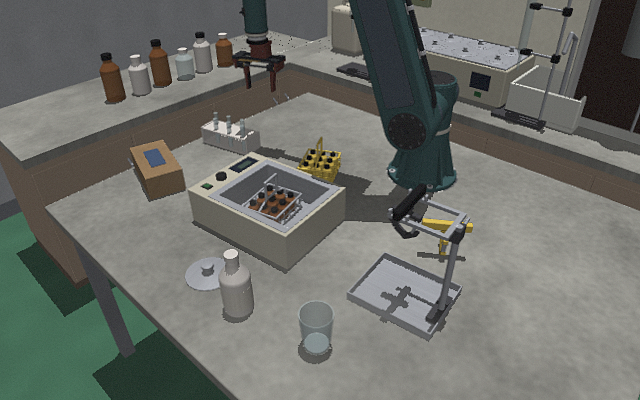

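View pics/top0.png

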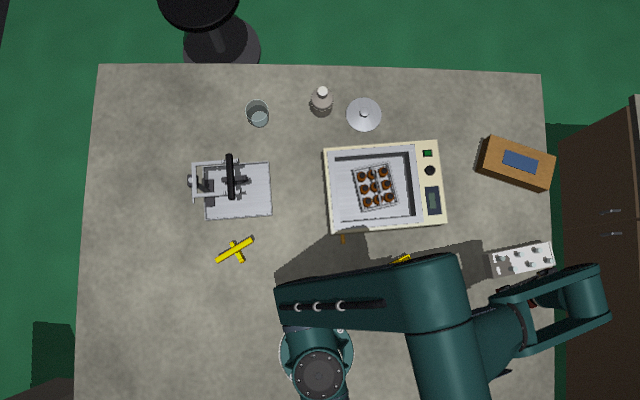

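The real (black) lifter hangs on the stand at scene (408,205) / top (231,176). The yellow look-alike is at top (235,249). The real basket is in the bath at top (373,188), and the yellow one is at scene (320,160). Next I'll take close crops.

Run:
```python
from h import *
p=capture("scene"); save(p,"s1",(340,170,500,350),4.0 if 0 else 3.3)
save(p,"s1b",(180,140,360,270),4)
p=capture("top"); save(p,"t1",(180,130,300,240),5)
save(p,"t1b",(310,120,460,240),4.8)
```

```text
(no output)
```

View pics/s1.png

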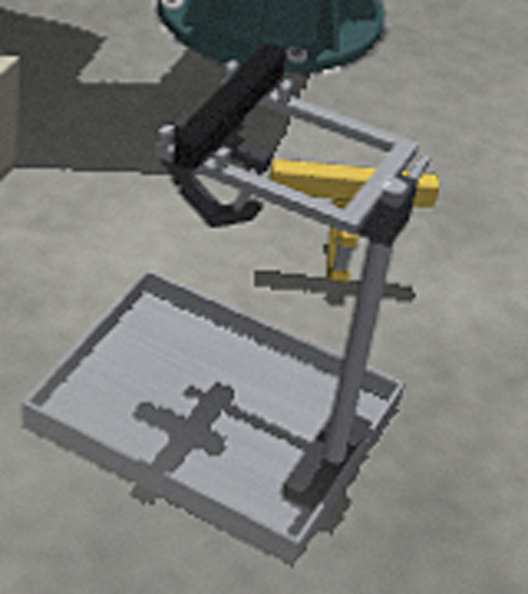

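View pics/s1b.png

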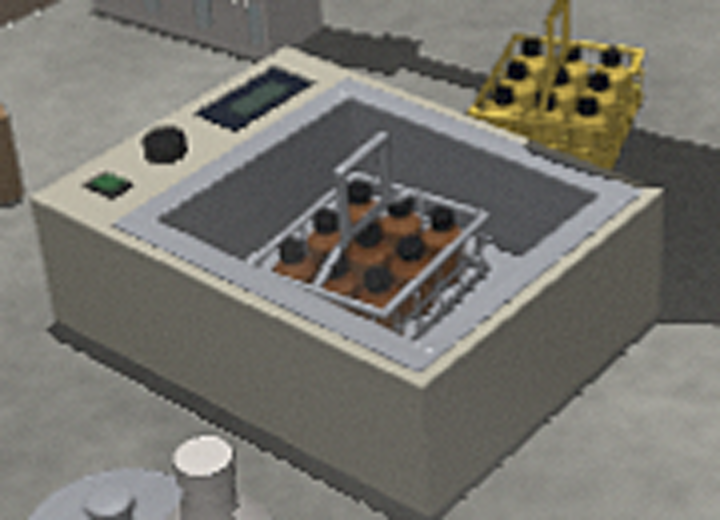

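View pics/t1.png

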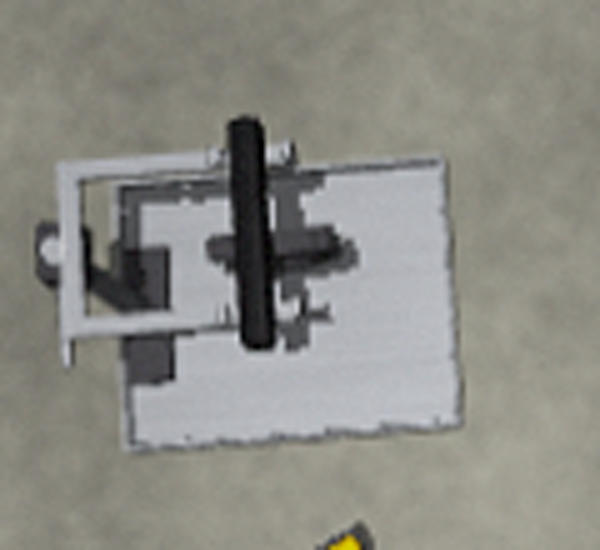

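View pics/t1b.png

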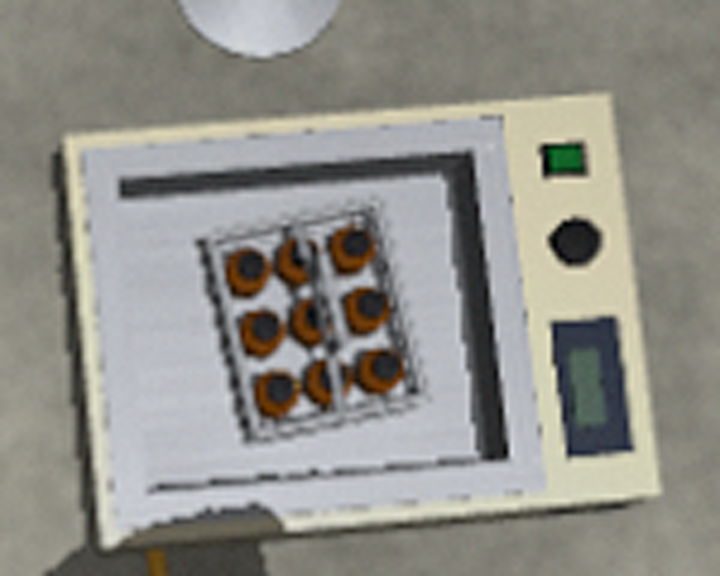

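The crops confirm the choice. In `s1` the hook's nose points toward the post, so the mouth faces world +y. In `t1b` the eye's bar runs roughly along world x, turned by about 10°. Next I'll measure both.

```bash
cat >> h.py <<'E'
def KD(p): return np.array([[p["fx"],0,p["cx"]],[0,p["fy"],p["cy"]],[0,0,1.]]), np.array([p["k1"],0,0,0])
def cfw(p,o=None):
    if "camera_from_world" in p: return p["camera_from_world"]
    from scipy.spatial.transform import Rotation as R
    T=np.eye(4);T[:3,:3]=R.from_quat(o["ee_rot"]).as_matrix();T[:3,3]=o["tool_pos"]
    return np.linalg.inv(T@p["tool_from_camera"])
def onz(p,uv,z,o=None):
    K,D=KD(p);M=np.linalg.inv(cfw(p,o))
    r=cv2.undistortPoints(np.array(uv,float).reshape(-1,1,2),K,D)[:,0]
    d=np.c_[r,np.ones(len(r))]@M[:3,:3].T; c=M[:3,3]
    return c+d*((z-c[2])/d[:,2])[:,None]
def proj(p,X,o=None):
    K,D=KD(p);T=cfw(p,o);X=np.array(X,float).reshape(-1,3)
    return cv2.projectPoints(X@T[:3,:3].T+T[:3,3],np.zeros(3),np.zeros(3),K,D)[0][:,0]
E
python3 - <<'E'
from h import *
p=capture("top"); im=p["pixels"].astype(int)
sub=np.zeros(im.shape[:2],bool); sub[145:205,215:250]=1
m=(im.max(2)<45)&sub
m=cv2.morphologyEx(m.astype(np.uint8),cv2.MORPH_OPEN,np.ones((3,3)))
n,l,s,c=cv2.connectedComponentsWithStats(m); i=1+np.argmax(s[1:,4]); print(s[i],c[i])
ys,xs=np.where(l==i); r=cv2.minAreaRect(np.c_[xs,ys].astype(np.float32)); print(r)
b=cv2.boxPoints(r); print(onz(p,b,.284)[:,:2]); print("ctr",onz(p,[r[0]],.284))
print("ends man",onz(p,[(229.2,153.6),(231.6,199.6)],.284))
# arms ends from t1 crop, z .26
print("arms", onz(p,[(180+290/5,130+152/5),(180+62/5,130+165/5),(180+75/5,130+328/5),(180+225/5,130+320/5)],.26)[:,:2])
print("tray corners",onz(p,[(180+442/5,130+157/5),(180+460/5,130+425/5),(180+128/5,130+450/5)],.022)[:,:2])
s=lambda x,y:(310+x/4.8,120+y/4.8)
print("bath corners",onz(p,[s(68,135),s(610,97),s(660,492),s(102,548)],.11)[:,:2])
print("basket rim",onz(p,[s(205,240),s(380,205),s(415,395),s(250,440)],.085)[:,:2])
p=capture("scene"); im2=p["pixels"].astype(int)
s=lambda x,y:(180+x/4,140+y/4)
print("eye bar scene",onz(p,[s(340,172),s(384,135)],.155)[:,:2])
E
```

```text
[226 154  11  45 281] [229.76868327 174.45551601]
((231.08364868164062, 175.83853149414062), (44.2262077331543, 9.169609069824219), 86.42366790771484)
[[0.57495671 0.26581313]
 [0.57703765 0.24039364]
 [0.45388282 0.2272677 ]
 [0.45179332 0.25229979]]
ctr [[0.51394327 0.24631593 0.284     ]]
ends man [[0.57644927 0.25452655 0.284     ]
 [0.44813643 0.24194297 0.284     ]]
arms [[0.56275595 0.23280125]
 [0.55295399 0.36190411]
 [0.46036023 0.34910691]
 [0.46659398 0.264983  ]]
tray corners [[0.61195946 0.16816244]
 [0.43454829 0.15062078]
 [0.41361791 0.36661502]]
bath corners [[ 0.63947759 -0.01308817]
 [ 0.67437692 -0.37344918]
 [ 0.41164963 -0.40069021]
 [ 0.37035727 -0.03880559]]
basket rim [[ 0.57631755 -0.10542705]
 [ 0.60259652 -0.22217671]
 [ 0.47556978 -0.24459761]
 [ 0.44397335 -0.13569757]]
eye bar scene [[ 0.55376976 -0.17121165]
 [ 0.5009482  -0.18328619]]
```

Emit:
jog_arm([
  [0, 0, -45, 3.9],
  [0, 0, -45, 3.9],
  [0, 0, -45, 3.9],
  [0, 0, -35, 3.9],
  [0, 0, 0, 0],
])

```text
t: 1.7
tool_pos: [0.2142, -0.5589, 0.3968]
ee_rot: [0.999, 0.041, -0.001, -0.003]
force: [0.3, -0.6, 0.1]
width: 0.0879
```

```bash
cat >> h.py <<'E'
from scipy.spatial.transform import Rotation as R
def go(target,o=None,yaw=None):
    o=o or get_obs(); M=R.from_quat(o["ee_rot"]).as_matrix()
    print("t",round(o["t"],2),"pos",np.round(o["tool_pos"]*1000,1),"yaw_x",np.round(np.degrees(np.arctan2(M[1,0],M[0,0])),2),"zdir",np.round(M[:,2],4),"F",np.round(o["force"],1),"w",round(o["width"]*1000,1))
    if target is not None: print("shift mm",np.round(M.T@(np.array(target)-o["tool_pos"])*1000,1))
E
python3 - <<'E'
from h import *
go([.50,-.20,.38]); p=capture("wrist"); print(np.round(p["tool_from_camera"],3),p["fx"])
E
```

```text
t 1.7 pos [ 214.2 -558.9  396.8] yaw_x 4.72 zdir [-0.0014  0.0055 -1.    ] F [ 0.3 -0.6  0.1] w 87.9
shift mm [ 314.4 -334.1   18.4]
[[-0.    -0.964 -0.265  0.072]
 [ 1.    -0.     0.001 -0.   ]
 [-0.001 -0.265  0.964 -0.161]
 [ 0.     0.     0.     1.   ]] 301.70799283874146
```

Emit:
jog_arm([
  [36, -42, 0, 0],
  [36, -42, 0, 0],
  [36, -42, 0, 0],
  [36, -42, 0, 0],
  [36, -42, 0, 0],
  [36, -42, 0, 0],
  [36, -42, 0, 0],
  [36, -42, 0, 0],
])

```text
t: 2.55
tool_pos: [0.4452, -0.2284, 0.3835]
ee_rot: [0.999, 0.04, -0.007, -0.012]
force: [0.3, -0.4, -0.6]
width: 0.0878
```

Emit:
jog_arm([
  [25, -5, 0, 0],
  [0, 0, 0, 0],
])

```text
t: 2.75
tool_pos: [0.4713, -0.2147, 0.3798]
ee_rot: [0.999, 0.044, -0.009, -0.014]
force: [0.5, -0.2, -0.3]
width: 0.0877
```

Run:
```python
from h import *
o=get_obs(); go([.513,.247,.35]); p=capture("wrist"); save(p,"w1"); np.save("w1.npy",dict(p=p,o=o),allow_pickle=True)
print(proj(p,[[.527,-.177,.155],[.501,-.183,.155],[.554,-.171,.155]],o))
```

```text
t 2.75 pos [ 471.3 -214.7  379.8] yaw_x 5.07 zdir [-0.0187  0.0276 -0.9994] F [ 0.5 -0.2 -0.3] w 87.7
shift mm [  82.8 -455.2   41.8]
[[301.30927384 125.11672544]
 [304.58355388 146.43012679]
 [297.98742957 102.24909412]]
```

View pics/w1.png

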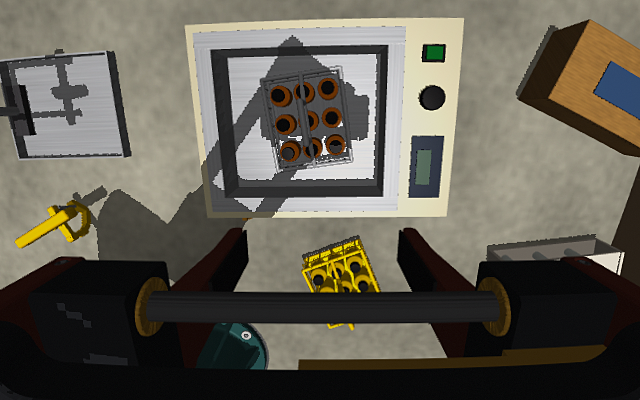

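Run:
```python
from h import *
d=np.load("w1.npy",allow_pickle=True).item(); save(d["p"],"w1c",(240,40,380,180),5)
```

```text
(no output)
```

View pics/w1c.png

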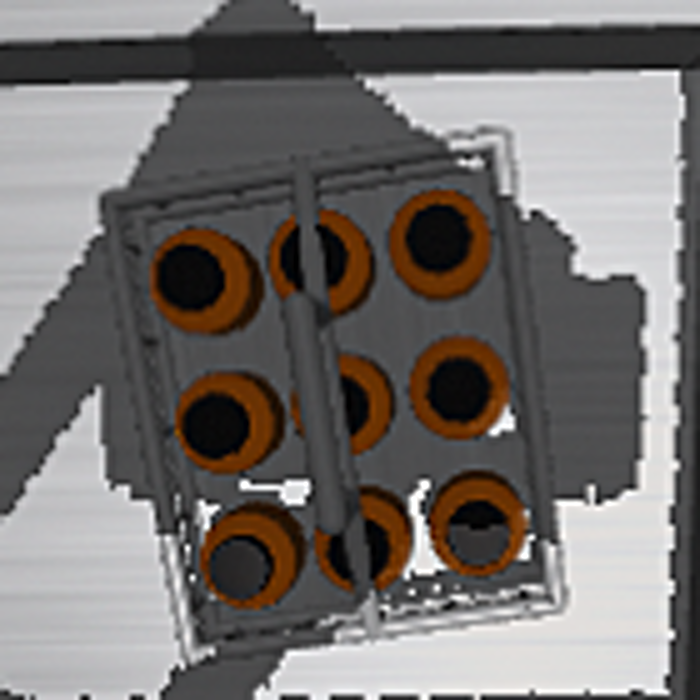

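Run:
```python
from h import *
d=np.load("w1.npy",allow_pickle=True).item(); p,o=d["p"],d["o"]
a=onz(p,[(300.8,99.6),(307.6,145.6)],.157,o); print(a,a.mean(0),np.degrees(np.arctan2(*(a[0]-a[1])[[1,0]])))
f=lambda x,y:(240+x/5,40+y/5)
b=onz(p,[f(105,200),f(495,135),f(560,605),f(190,655)],.085,o);print(b,b.mean(0))
b=onz(p,[(186,26),(464,18),(445,216),(205,217)],.11,o);print(b)
```

```text
[[ 0.55734304 -0.17441951  0.157     ]
 [ 0.5026163  -0.18687343  0.157     ]] [ 0.52997967 -0.18064647  0.157     ] 12.820216312723666
[[ 0.58165505 -0.10845163  0.085     ]
 [ 0.60807002 -0.21770643  0.085     ]
 [ 0.47747813 -0.25079145  0.085     ]
 [ 0.45166796 -0.13954522  0.085     ]] [ 0.52971779 -0.17912368  0.085     ]
[[ 0.64072236 -0.01107642  0.11      ]
 [ 0.6797116  -0.37147443  0.11      ]
 [ 0.4120427  -0.39761318  0.11      ]
 [ 0.37470684 -0.03386659  0.11      ]]
```

Emit:
jog_arm([
  [5, -35, 0, 0],
  [5, -35, 0, 0],
  [5, -35, 0, 0],
  [5, -35, 0, 0],
  [5, -35, 0, 0],
  [5, -35, 0, 0],
  [5, -35, 0, 0],
  [5, -35, 0, 0],
])

```text
t: 3.6
tool_pos: [0.4768, 0.0649, 0.3782]
ee_rot: [0.999, 0.036, -0.019, -0.014]
force: [0.7, 0.6, -0.1]
width: 0.0879
```

Emit:
jog_arm([
  [12, -30, 0, 0],
  [12, -30, 0, 0],
  [12, -30, 0, 0],
  [0, -20, 0, 0],
  [0, 0, 0, 0],
])

```text
t: 4.1
tool_pos: [0.5013, 0.1775, 0.3753]
ee_rot: [0.999, 0.036, -0.023, -0.013]
force: [-0.8, -0.1, 0.1]
width: 0.0876
```

Run:
```python
from h import *
o=get_obs(); go([.513,.247,.35]); p=capture("wrist"); save(p,"w2"); np.save("w2.npy",dict(p=p,o=o),allow_pickle=True)
print(proj(p,[[.513,.247,.284],[.513,.247,.253]],o))
```

```text
t 4.1 pos [501.3 177.5 375.3] yaw_x 4.13 zdir [-0.0471  0.0245 -0.9986] F [-0.8 -0.1  0.1] w 87.6
shift mm [ 17.8 -67.8  26.4]
[[245.53484933 179.16954949]
 [254.23579297 171.24979944]]
```

View pics/w2.png

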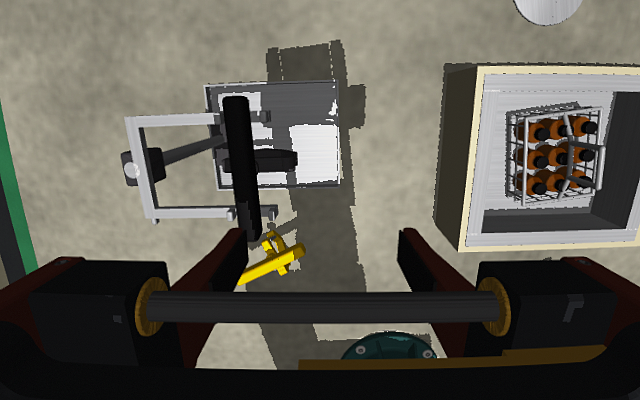

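Run:
```python
from h import *
d=np.load("w2.npy",allow_pickle=True).item(); p=d["p"]; p=dict(p,pixels=np.clip(p["pixels"].astype(float)*2.5,0,255).astype(np.uint8)); save(p,"w2c",(110,80,310,260),3.9)
```

```text
(no output)
```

View pics/w2c.png

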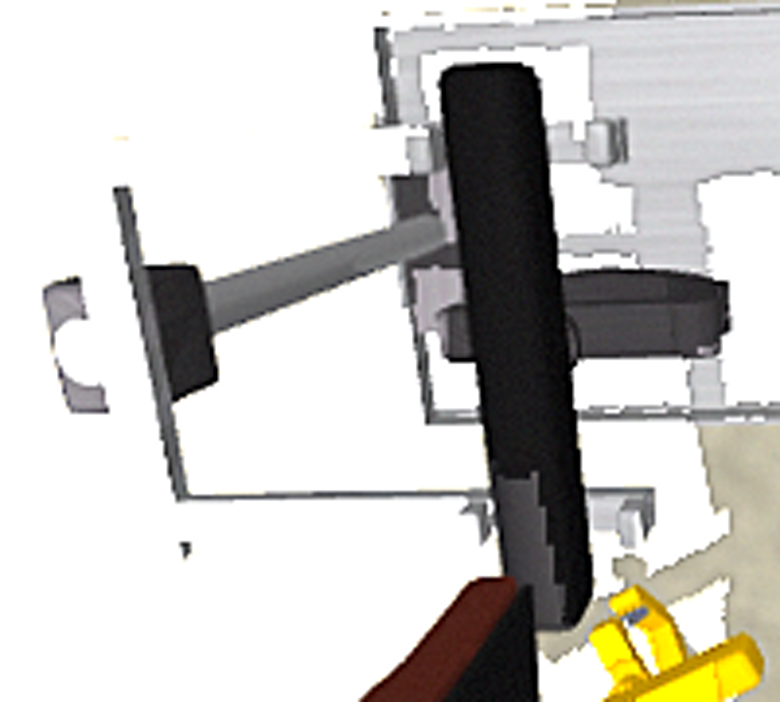

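Run:
```python
from h import *
d=np.load("w2.npy",allow_pickle=True).item(); p,o=d["p"],d["o"]
f=lambda x,y:(110+x/3.9,80+y/3.9)
a=onz(p,[f(443,72),f(535,68),f(493,470),f(550,625)],.284,o);print(a)
b=a[2]-a[0];print(np.degrees(np.arctan2(-b[1],-b[0])))
yaw=np.radians(5.6);ux=np.array([np.cos(yaw),np.sin(yaw)]);n=np.array([-ux[1],ux[0]])
print("center from corner",a[0,:2]-65*ux/1000-.009*n, a[1,:2]-65*ux/1000+.009*n)
```

```text
[[0.57825619 0.26457492 0.284     ]
 [0.58018598 0.24550882 0.284     ]
 [0.49299973 0.25526571 0.284     ]
 [0.45552127 0.24243425 0.284     ]]
6.231474221788987
center from corner [0.51444466 0.24927498] [0.51461795 0.24812298]
```

Emit:
jog_arm([
  [4, -23, 9, -1.6],
  [4, -23, 9, 0],
  [4, -23, 9, 0],
  [0, 0, 0, 0],
])

```text
t: 4.55
tool_pos: [0.506, 0.2396, 0.347]
ee_rot: [0.999, 0.046, -0.024, -0.011]
force: [-1.3, -0.0, -0.2]
width: 0.0875
```

Run:
```python
from h import *
go([.513,.2485,.253])
```

```text
t 4.55 pos [506.  239.6 347. ] yaw_x 5.33 zdir [-0.0494  0.0188 -0.9986] F [-1.3 -0.  -0.2] w 87.5
shift mm [12.2 -6.1 93.6]
```

Emit:
jog_arm([
  [4, -2, 24, -0.3],
  [4, -2, 24, 0],
  [4, -2, 24, 0],
  [0, 0, 0, 0],
])

```text
t: 4.95
tool_pos: [0.5149, 0.2392, 0.2734]
ee_rot: [0.999, 0.047, -0.024, -0.008]
force: [0.1, -0.2, -0.5]
width: 0.0877
```

Run:
```python
from h import *
go([.513,.2485,.253])
```

```text
t 4.95 pos [514.9 239.2 273.4] yaw_x 5.4 zdir [-0.0481  0.0144 -0.9987] F [ 0.1 -0.2 -0.5] w 87.7
shift mm [-0.1 -9.1 20.6]
```

Emit:
jog_arm([
  [0, -5, 10, 0],
  [0, -5, 10, 0],
  [0, 0, 0, 0],
])

```text
t: 5.25
tool_pos: [0.5141, 0.2468, 0.2547]
ee_rot: [0.999, 0.045, -0.023, -0.008]
force: [-0.9, -0.2, -0.3]
width: 0.0879
```

Run:
```python
from h import *
o=get_obs(); go([.513,.2485,.253]); p=capture("wrist"); p=dict(p,pixels=np.clip(p["pixels"].astype(float)*2,0,255).astype(np.uint8)); save(p,"w3")
p=capture("scene"); save(p,"s3",(340,100,500,260),4)
```

```text
t 5.25 pos [514.1 246.8 254.7] yaw_x 5.2 zdir [-0.0458  0.0141 -0.9989] F [-0.9 -0.2 -0.3] w 87.9
shift mm [-0.9 -1.8  1.7]
```

View pics/w3.png

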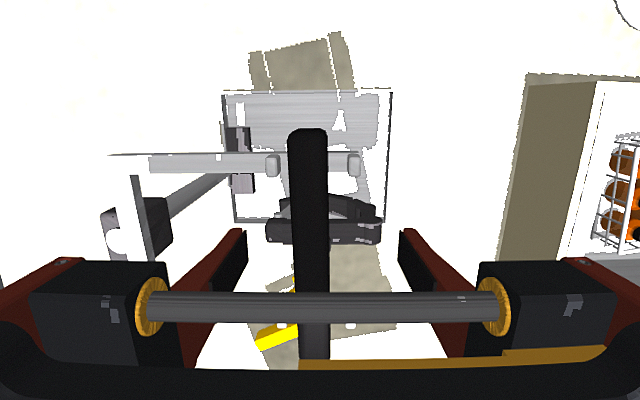

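View pics/s3.png

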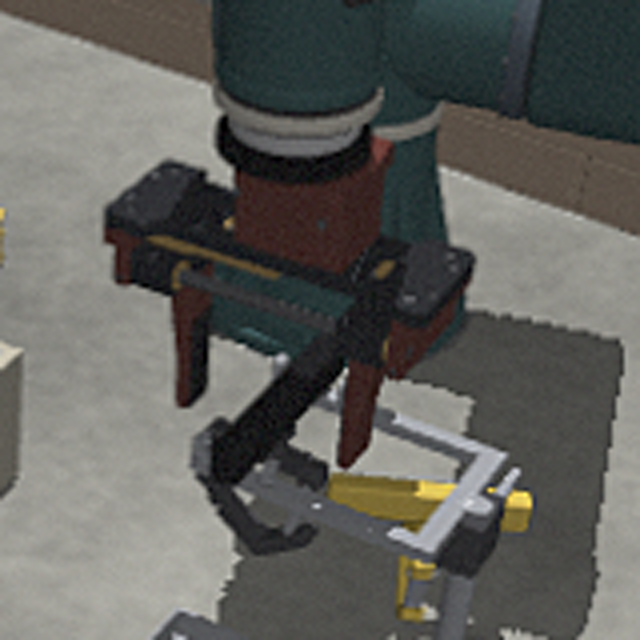

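Run:
```python
from h import *
o=get_obs(); p=capture("wrist")
a=onz(p,[(288,140),(328,140),(288,135)],.284,o);print(a,p["cx"])
M=R.from_quat(o["ee_rot"]).as_matrix();print((a-o["tool_pos"])@M*1000)
```

```text
[[0.57727464 0.26695563 0.284     ]
 [0.57882957 0.24996661 0.284     ]
 [0.57937874 0.26707789 0.284     ]] 322.3379923360874
[[ 62.75986115 -14.8458125  -30.66572415]
 [ 62.76231889   2.21132632 -30.97957963]
 [ 64.86445192 -14.77775078 -30.75664063]]
```

Emit:
jog_arm([
  [-1, -5, 1.5, -0.5],
  [0, 0, 0, 0],
])

```text
t: 5.6
tool_pos: [0.514, 0.2526, 0.2558]
ee_rot: [0.998, 0.05, -0.02, -0.009]
force: [-0.5, 0.9, 0.2]
width: 0.0879
```

Emit:
jog_arm([
  [0, 0, 0, 0],
  [0, 0, 0, 0],
  [0, 0, 0, 0],
  [0, 0, 0, 0],
  [0, 0, 0, 0],
  [0, 0, 0, 0],
], fingers=0)

```text
t: 6.2
tool_pos: [0.5142, 0.253, 0.2565]
ee_rot: [0.998, 0.051, -0.02, -0.009]
force: [0.4, 0.0, 0.7]
width: 0.0432
```

Run:
```python
from h import *
o=get_obs(); go(None); p=capture("wrist"); p=dict(p,pixels=np.clip(p["pixels"].astype(float)*2,0,255).astype(np.uint8)); save(p,"w4")
```

```text
t 6.2 pos [514.2 253.  256.5] yaw_x 5.83 zdir [-0.0404  0.0155 -0.9991] F [0.4 0.  0.7] w 43.2
```

View pics/w4.png

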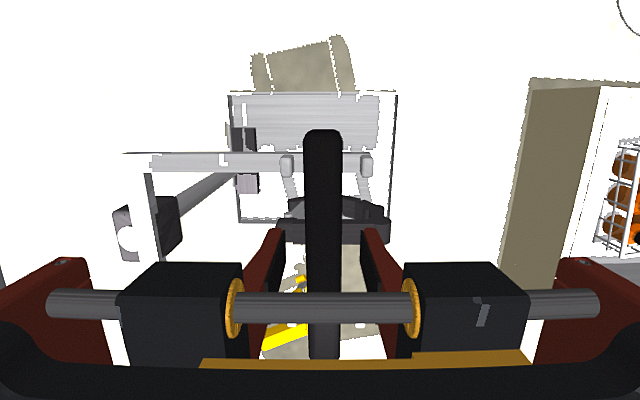

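Emit:
jog_arm([
  [0, 0, 2.5, 0],
  [0, 0, 0, 0],
  [0, 0, 0, 0],
  [0, 0, 0, 0],
  [0, 0, 0, 0],
  [0, 0, 0, 0],
])

```text
t: 6.85
tool_pos: [0.5142, 0.2529, 0.2538]
ee_rot: [0.998, 0.051, -0.02, -0.009]
force: [0.4, 0.3, 0.7]
width: 0.0182
```

Run:
```python
from h import *
o=get_obs(); go(None)
```

```text
t 6.85 pos [514.2 252.9 253.8] yaw_x 5.83 zdir [-0.0403  0.0153 -0.9991] F [0.4 0.3 0.7] w 18.2
```

Emit:
jog_arm([
  [0, 0, -10, 0],
  [0, 0, -15, 0],
  [0, 0, -20, 0],
  [0, 0, -5, 0],
  [0, 0, 0, 0],
])

```text
t: 7.35
tool_pos: [0.5152, 0.2518, 0.3055]
ee_rot: [0.998, 0.051, -0.021, -0.008]
force: [-0.1, 0.4, -2.2]
width: 0.0176
```

Run:
```python
from h import *
o=get_obs(); go([.541,-.2326,.282]); p=capture("scene"); save(p,"s5",(340,100,500,260),4)
```

```text
t 7.35 pos [515.2 251.8 305.5] yaw_x 5.82 zdir [-0.0433  0.0145 -0.999 ] F [-0.1  0.4 -2.2] w 17.6
shift mm [-22.5 484.9  15.4]
```

View pics/s5.png

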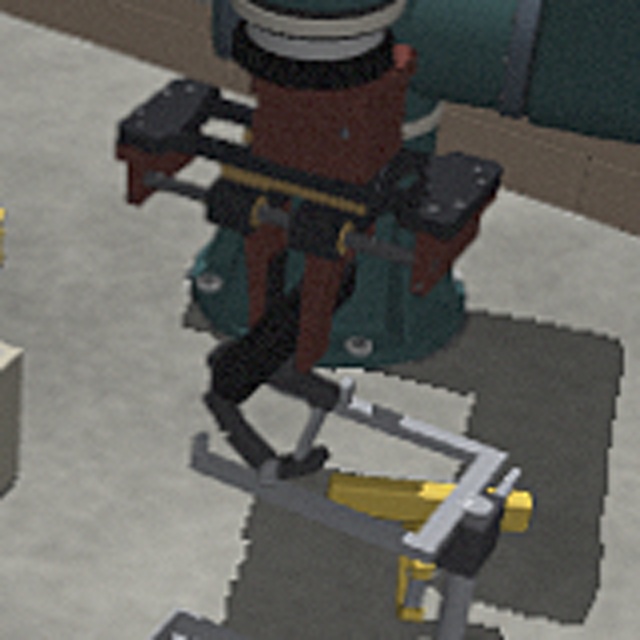

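The lifter is held and clear of the notches, with the gate facing the post (+y). I'll carry it to the -y side of the eye.

Emit:
jog_arm([
  [-3, 30, 0, 0],
  [-3, 32, 0, 0],
  [-3, 32, 0, -1],
  [-3, 32, 0, -1],
  [-3, 32, 0, -1],
  [-3, 32, 0, -1],
  [-3, 32, 0, -1],
  [-3, 32, 0, -1],
])

```text
t: 8.2
tool_pos: [0.5215, -0.0075, 0.2931]
ee_rot: [0.994, 0.108, -0.026, -0.011]
force: [0.4, -0.1, -1.3]
width: 0.0176
```

Run:
```python
from h import *
go([.541,-.2326,.285])
```

```text
t 8.2 pos [521.5  -7.5 293.1] yaw_x 12.49 zdir [-0.0542  0.0158 -0.9984] F [ 0.4 -0.1 -1.3] w 17.6
shift mm [-29.3 224.2   3.5]
```

Emit:
jog_arm([
  [-4, 32, -1, 0],
  [-4, 32, -1, 0],
  [-4, 32, -1, 0],
  [-4, 32, -1, 0],
  [-4, 32, -1, 0],
  [-4, 32, -1, 0],
  [-4, 28, -1, 0],
  [0, 0, 0, 0],
])

```text
t: 9.0
tool_pos: [0.5375, -0.24, 0.2862]
ee_rot: [0.994, 0.107, -0.032, -0.013]
force: [-0.5, 0.8, -1.8]
width: 0.018
```

Run:
```python
from h import *
o=get_obs();go([.541,-.2326,.200])
p=capture("scene"); save(p,"s6",(180,60,380,260),4); np.save("s6.npy",p,allow_pickle=True)
p=capture("wrist"); p2=dict(p,pixels=np.clip(p["pixels"].astype(float)*1.5,0,255).astype(np.uint8)); save(p2,"w6"); np.save("w6.npy",dict(p=p,o=o),allow_pickle=True)
```

```text
t 9.0 pos [ 537.5 -240.   286.2] yaw_x 12.33 zdir [-0.0656  0.0199 -0.9976] F [-0.5  0.8 -1.8] w 18.0
shift mm [10.2 -3.6 85.9]
```

View pics/s6.png

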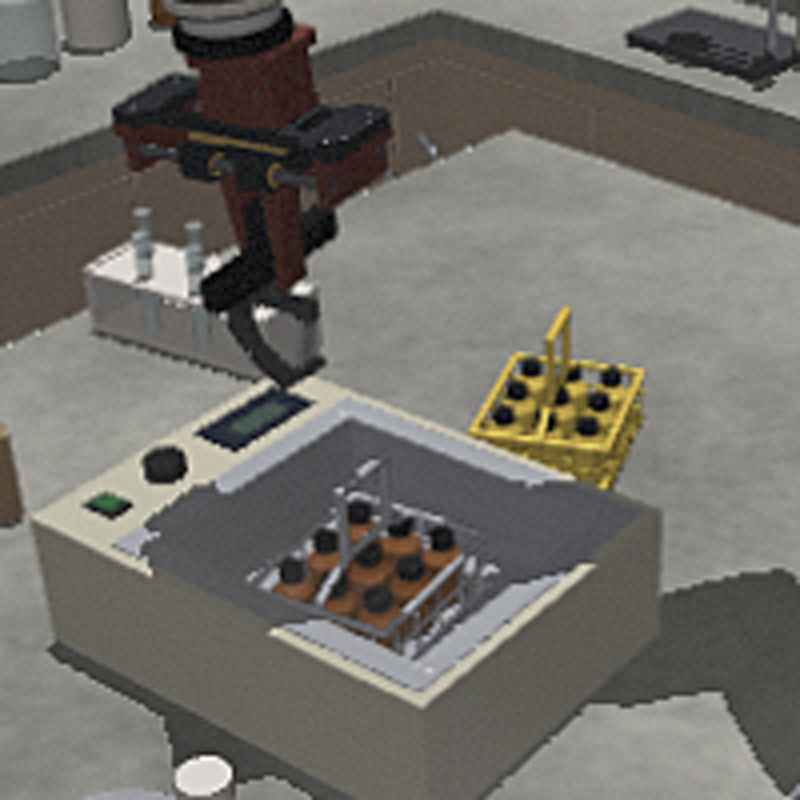

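View pics/w6.png

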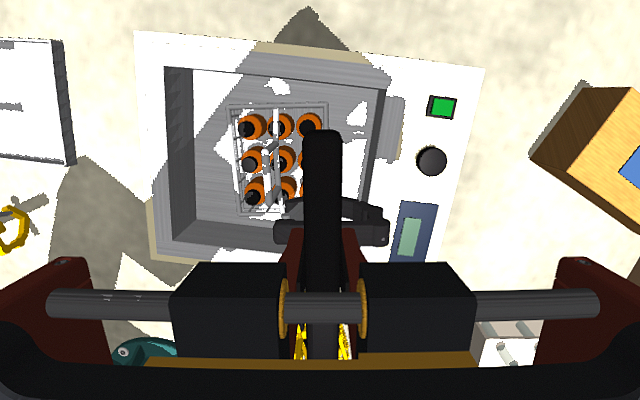

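```bash
cat >> h.py <<'E'
def mk(pos,q):
    T=np.eye(4);T[:3,:3]=R.from_quat(q).as_matrix() if len(q)==4 else q;T[:3,3]=pos;return T
# grasp: measured tool pose when gripping
_qg=[0.998,0.051,-0.0202,-0.009]
_Tg=mk([.5142,.2529,.2538],np.array(_qg)/np.linalg.norm(_qg))
_lx=-_Tg[:3,1]; _ly=np.cross([0,0,1],_lx);_ly/=np.linalg.norm(_ly);_lz=np.cross(_lx,_ly)
_o=_Tg[:3,3]-.0182*_Tg[:3,2]; 
TL=np.linalg.inv(_Tg)@mk(_o,np.c_[_lx,_ly,_lz])
def lifter(o): return mk(o["tool_pos"],o["ee_rot"])@TL
def rel(o,eye=(.529,-.178,.155)):
    L=lifter(o); return (np.linalg.inv(L)@np.r_[eye,1])[:3]*1000, L
def need(want,o=None,eye=(.529,-.178,.155)):
    "shift in tool axes so that eye comes to `want` (mm, lifter axes)"
    o=o or get_obs(); r,L=rel(o,eye); M=R.from_quat(o["ee_rot"]).as_matrix()
    print("eye in lifter",np.round(r,1),"shift tool",np.round(M.T@(L[:3,:3]@(r-np.array(want))),1),"lifter z",np.round(L[:3,2],3),"yaw",np.round(np.degrees(np.arctan2(L[1,0],L[0,0]))-90,1))
E
python3 - <<'E'
from h import *
go(None); need([55,0,-63])
o=get_obs(); _,L=rel(o)
p=np.load("s6.npy",allow_pickle=True).item()
for q in([0,0,0],[24,0,-71],[0,0,-99],[-39,0,-70],[0,65,0],[0,-65,0]):
    x=(L@np.r_[np.array(q)/1000.,1])[:3]; u=proj(p,x)[0]; print(q,np.round(x,3),np.round((u-[180,60])*4))
E
```

```text
t 9.1 pos [ 537.  -236.7  286.2] yaw_x 12.43 zdir [-0.0665  0.0224 -0.9975] F [-0.1  1.  -1.7] w 17.9
eye in lifter [  54.2   -6.8 -151.3] shift tool [10.2  0.8 88. ] lifter z [ 0.028 -0.031  0.999] yaw 12.3
[0, 0, 0] [ 0.538 -0.237  0.304] [274. 257.]
[24, 0, -71] [ 0.531 -0.211  0.234] [316. 359.]
[0, 0, -99] [ 0.535 -0.234  0.205] [293. 387.]
[-39, 0, -70] [ 0.545 -0.273  0.233] [242. 339.]
[0, 65, 0] [ 0.475 -0.251  0.306] [331. 219.]
[0, -65, 0] [ 0.602 -0.223  0.303] [212. 299.]
```

Emit:
jog_arm([
  [3, 2, 20, 0],
  [3, 2, 20, -0.5],
  [3, 1, 20, 0],
  [1, 0, 15, 0],
  [0, 0, 0, 0],
])

```text
t: 9.6
tool_pos: [0.5421, -0.2299, 0.2075]
ee_rot: [0.993, 0.115, -0.032, -0.017]
force: [-0.6, -0.3, -1.6]
width: 0.0178
```

Run:
```python
from h import *
go(None); need([55,0,-63])
```

```text
t 9.6 pos [ 542.1 -229.9  207.5] yaw_x 13.24 zdir [-0.0677  0.0262 -0.9974] F [-0.6 -0.3 -1.6] w 17.8
eye in lifter [ 51.3   0.6 -72.9] shift tool [-0.2  3.7  9.9] lifter z [ 0.029 -0.035  0.999] yaw 13.1
```

Emit:
jog_arm([
  [0, 1, 7, 0],
  [0, 1, 4, 0],
  [0, 0, 0, 0],
])

```text
t: 9.9
tool_pos: [0.5422, -0.2295, 0.197]
ee_rot: [0.993, 0.116, -0.032, -0.017]
force: [0.1, 0.3, -1.3]
width: 0.0178
```

Run:
```python
from h import *
go(None); need([36,0,-63])
p=capture("scene"); save(p,"s7",(240,110,340,230),6)
p2=capture("top"); save(p2,"t7",(320,130,440,240),5)
o=get_obs(); _,L=rel(o)
for q in([24,0,-71],[0,0,-99],[-39,0,-70],[30,0,-41],[0,-65,0]):
    x=(L@np.r_[np.array(q)/1000.,1])[:3]; print(q,np.round((proj(p,x)[0]-[240,110])*6))
b=np.array([np.cos(np.radians(12.8)),np.sin(np.radians(12.8)),0])*.024
print(np.round((proj(p,[np.array([.529,-.178,.159])+b,np.array([.529,-.178,.159])-b])-[240,110])*6))
```

```text
t 9.9 pos [ 542.2 -229.5  197. ] yaw_x 13.38 zdir [-0.0669  0.0262 -0.9974] F [ 0.1  0.3 -1.3] w 17.8
eye in lifter [ 51.4   0.9 -62.3] shift tool [ -0.9 -15.4  -0.6] lifter z [ 0.028 -0.035  0.999] yaw 13.2
[24, 0, -71] [131. 414.]
[0, 0, -99] [ 97. 452.]
[-39, 0, -70] [ 22. 383.]
[30, 0, -41] [134. 361.]
[0, -65, 0] [-17. 338.]
[[149. 428.]
 [208. 379.]]
```

View pics/s7.png

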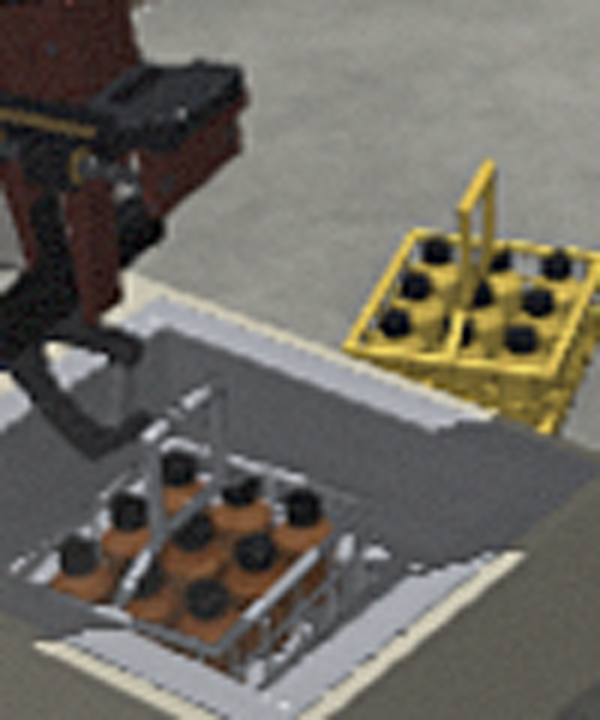

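View pics/t7.png

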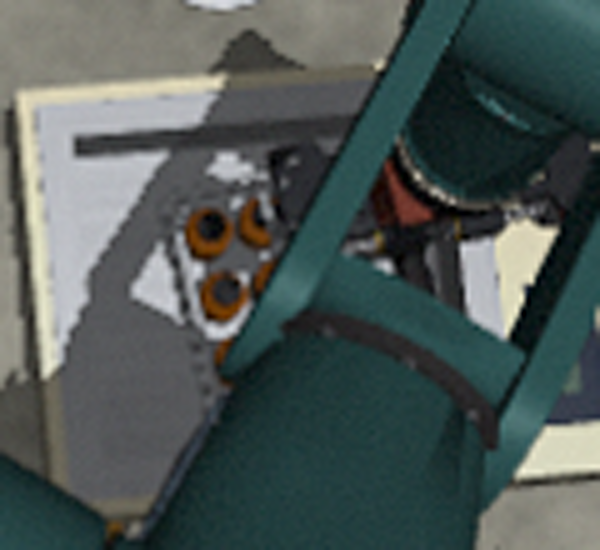

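Emit:
jog_arm([
  [0, -8, -0.3, 0],
  [0, -7, -0.3, 0],
  [0, 0, 0, 0],
])

```text
t: 10.3
tool_pos: [0.5394, -0.2145, 0.2001]
ee_rot: [0.993, 0.115, -0.03, -0.016]
force: [-0.5, -0.3, -1.6]
width: 0.0178
```

Run:
```python
from h import *
go(None); need([20,0,-62.5])
p=capture("scene"); save(p,"s8",(240,150,320,230),8)
```

```text
t 10.3 pos [ 539.4 -214.5  200.1] yaw_x 13.31 zdir [-0.0642  0.0251 -0.9976] F [-0.5 -0.3 -1.6] w 17.8
eye in lifter [ 36.1   1.7 -64.8] shift tool [ -1.6 -16.1   2.3] lifter z [ 0.026 -0.034  0.999] yaw 13.2
```

View pics/s8.png

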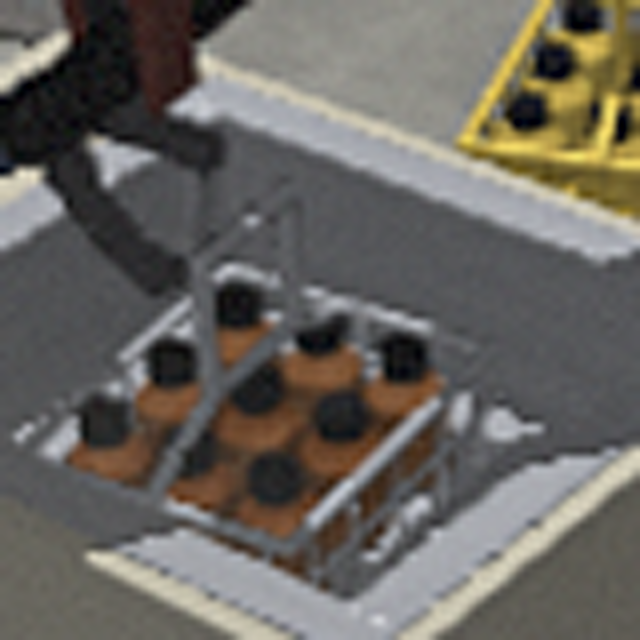

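Emit:
jog_arm([
  [-0.8, -8, 1.2, 0],
  [-0.8, -8, 0.8, 0],
  [0, 0, 0, 0],
])

```text
t: 10.65
tool_pos: [0.5342, -0.199, 0.1992]
ee_rot: [0.993, 0.115, -0.03, -0.015]
force: [-0.0, -1.9, -0.3]
width: 0.018
```

Run:
```python
from h import *
go(None); need([4,0,-62.5])
p=capture("scene"); save(p,"s9",(240,150,320,230),8)
```

```text
t 10.65 pos [ 534.2 -199.   199.2] yaw_x 13.31 zdir [-0.0626  0.0235 -0.9978] F [-0.  -1.9 -0.3] w 18.0
eye in lifter [ 20.    0.3 -63.1] shift tool [ -0.3 -16.    0.6] lifter z [ 0.024 -0.033  0.999] yaw 13.2
```

View pics/s9.png

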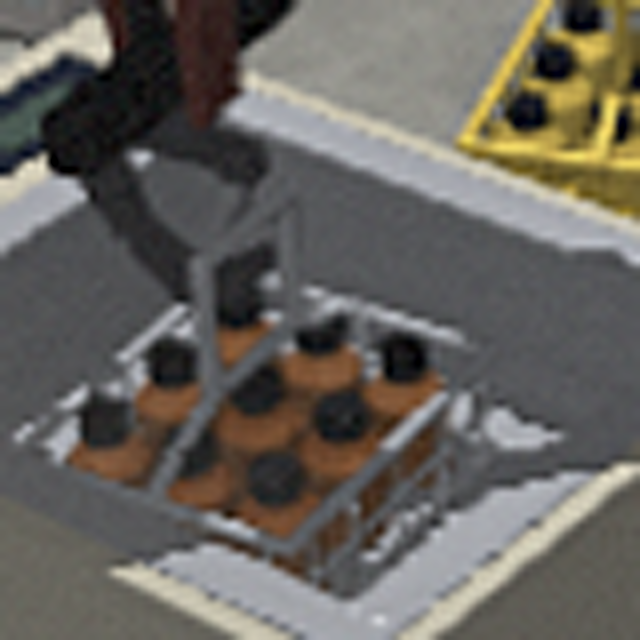

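Emit:
jog_arm([
  [0, -6, 0.3, 0],
  [0, -6, 0.3, 0],
  [0, -6, 0.3, 0],
  [0, 0, 0, 0],
])

```text
t: 11.1
tool_pos: [0.5304, -0.1813, 0.1994]
ee_rot: [0.993, 0.115, -0.029, -0.014]
force: [0.0, -0.1, -1.0]
width: 0.0181
```

Run:
```python
from h import *
go(None); need([-16,0,-62.5])
p=capture("scene"); save(p,"s10",(240,150,320,230),8)
```

```text
t 11.1 pos [ 530.4 -181.3  199.4] yaw_x 13.28 zdir [-0.0613  0.0218 -0.9979] F [ 0.  -0.1 -1. ] w 18.1
eye in lifter [  1.9   0.7 -62.7] shift tool [ -0.7 -17.9   0.2] lifter z [ 0.023 -0.031  0.999] yaw 13.2
```

View pics/s10.png

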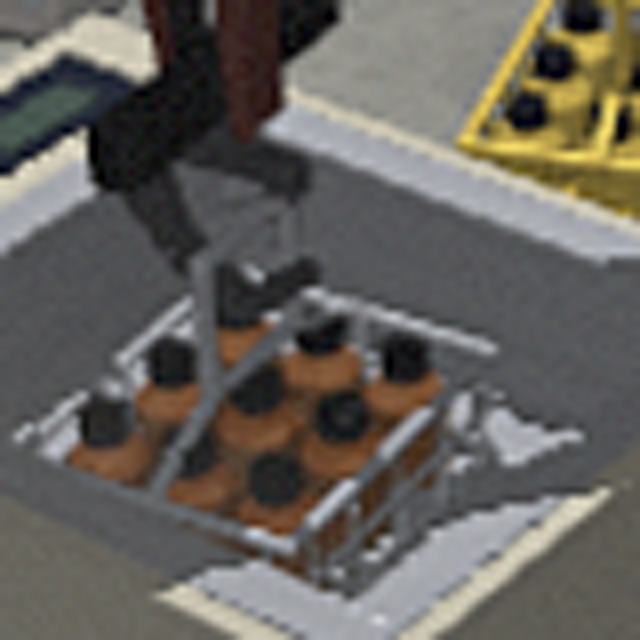

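Emit:
jog_arm([
  [0, -6, 0.2, 0],
  [0, -6, 0.2, 0],
  [0, -5, 0, 0],
  [0, 0, 0, 0],
  [0, 0, 0, 0],
])

```text
t: 11.65
tool_pos: [0.5256, -0.1625, 0.1992]
ee_rot: [0.993, 0.115, -0.03, -0.015]
force: [0.3, 1.3, -0.5]
width: 0.0178
```

Run:
```python
from h import *
go(None); need([-16,0,-62.5])
p=capture("scene"); save(p,"s11",(240,150,320,230),8)
```

```text
t 11.65 pos [ 525.6 -162.5  199.2] yaw_x 13.3 zdir [-0.0627  0.0234 -0.9978] F [ 0.3  1.3 -0.5] w 17.8
eye in lifter [-17.5   0.3 -61.7] shift tool [-0.3  1.5 -0.8] lifter z [ 0.024 -0.032  0.999] yaw 13.2
```

View pics/s11.png

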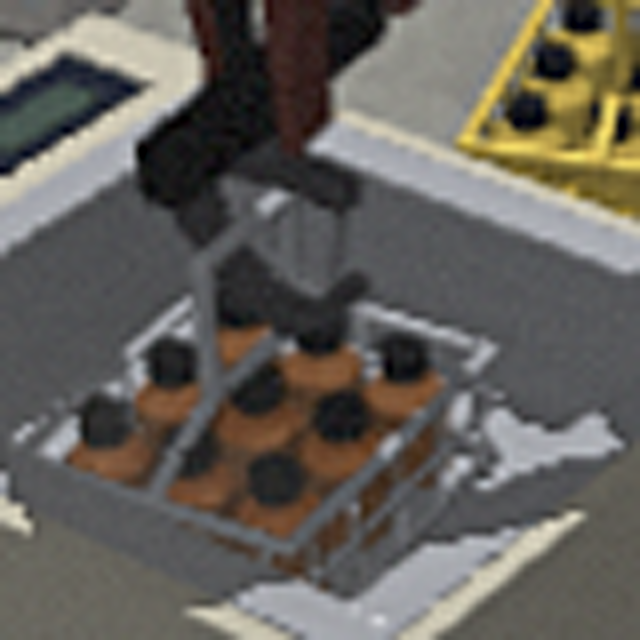

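The bar is inside and the gate shows shut at about (338,240) in `s11`. Now I'll raise the hook diagonally to seat the bar in the bowl.

Emit:
jog_arm([
  [0, 4, -4, 0],
  [0, 4, -4, 0],
  [0, 4, -4, 0],
  [0, 3, -3, 0],
  [0, 0, 0, 0],
])

```text
t: 12.2
tool_pos: [0.5309, -0.1799, 0.215]
ee_rot: [0.993, 0.115, -0.03, -0.015]
force: [0.0, 1.2, -1.3]
width: 0.0179
```

Run:
```python
from h import *
go(None); need([0,0,-83])
```

```text
t 12.2 pos [ 530.9 -179.9  215. ] yaw_x 13.25 zdir [-0.0621  0.0228 -0.9978] F [ 0.   1.2 -1.3] w 17.9
eye in lifter [  0.1   1.2 -78.3] shift tool [-1.3 -0.1 -4.7] lifter z [ 0.024 -0.032  0.999] yaw 13.1
```

Emit:
jog_arm([
  [-0.5, 0, -4, 0],
  [0, 0, -4, 0],
  [0, 0, -5, 0],
  [0, 0, -6, 0],
  [0, 0, -6, 0],
  [0, 0, 0, 0],
])

```text
t: 12.8
tool_pos: [0.5292, -0.1792, 0.2387]
ee_rot: [0.993, 0.115, -0.033, -0.017]
force: [-0.5, 0.5, -8.4]
width: 0.018
```

Run:
```python
from h import *
go(None)
p=capture("scene"); save(p,"s12",(220,100,340,220),5.5)
```

```text
t 12.8 pos [ 529.2 -179.2  238.7] yaw_x 13.26 zdir [-0.069   0.0264 -0.9973] F [-0.5  0.5 -8.4] w 18.0
```

View pics/s12.png

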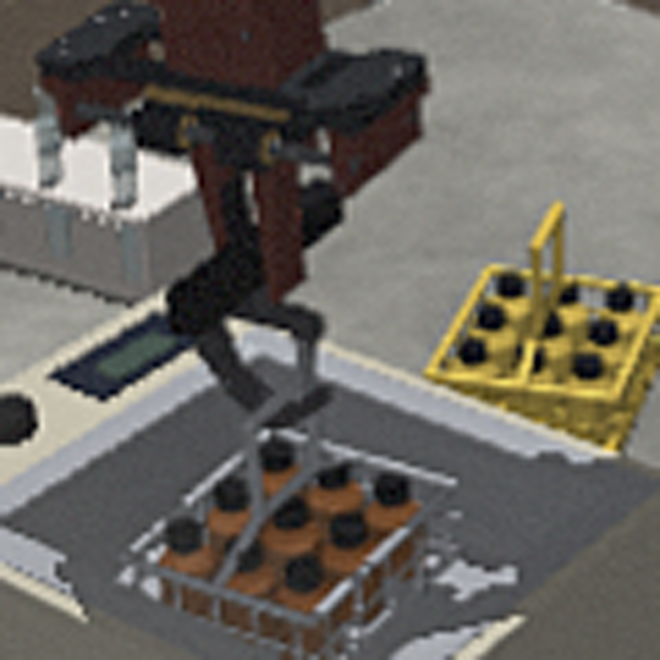

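Emit:
jog_arm([
  [0, 0, -8, 0],
  [0, 0, -12, 0],
  [0, 0, -15, 0],
  [0, 0, -17, 0],
  [0, 0, -17, 0],
  [0, 0, -17, 0],
  [0, 0, -12, 0],
  [0, 0, -6, 0],
])

```text
t: 13.65
tool_pos: [0.5357, -0.1814, 0.3495]
ee_rot: [0.993, 0.115, -0.034, -0.018]
force: [0.1, 0.2, -8.8]
width: 0.0182
```

Run:
```python
from h import *
go([.514,.10,.345])
p=capture("scene"); save(p,"s13",(200,60,360,220),4.5)
```

```text
t 13.65 pos [ 535.7 -181.4  349.5] yaw_x 13.27 zdir [-0.0709  0.0273 -0.9971] F [ 0.1  0.2 -8.8] w 18.2
shift mm [  43.6 -278.6   13.7]
```

View pics/s13.png

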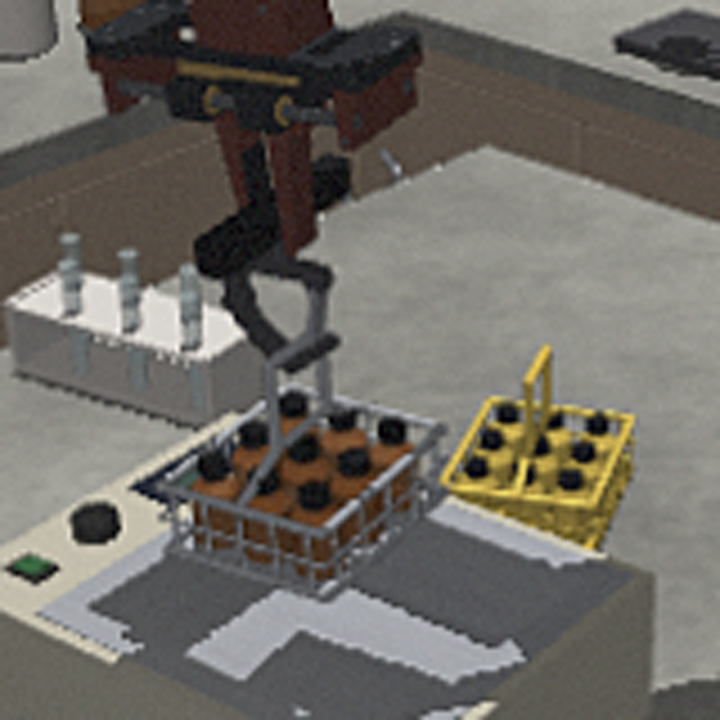

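Emit:
jog_arm([
  [0.5, -3, 0, 0],
  [1, -6, 0, 0],
  [1.5, -9, 0, 0],
  [2, -12, 0, 0.5],
  [2, -14, 0, 0.5],
  [2, -14, 0, 0.5],
  [2, -14, 0, 0.5],
  [2, -14, 0, 0.5],
])

```text
t: 14.5
tool_pos: [0.527, -0.0869, 0.3488]
ee_rot: [0.995, 0.091, -0.037, -0.019]
force: [0.6, -0.3, -9.1]
width: 0.0177
```

Emit:
jog_arm([
  [2, -14, 0, 0.5],
  [2, -14, 0, 0.5],
  [2, -14, 0, 0.5],
  [2, -14, 0, 0.5],
  [2, -14, 0, 0.5],
  [2, -14, 0, 0.5],
  [2, -14, 0, 0.5],
  [2, -14, 0, 0.5],
])

```text
t: 15.3
tool_pos: [0.5197, 0.0405, 0.3495]
ee_rot: [0.997, 0.056, -0.042, -0.02]
force: [-0.3, 0.2, -8.5]
width: 0.0179
```

Run:
```python
from h import *
go([.514,.15,.335])
```

```text
t 15.3 pos [519.7  40.5 349.5] yaw_x 6.51 zdir [-0.0869  0.035  -0.9956] F [-0.3  0.2 -8.5] w 17.9
shift mm [   7.9 -108.7   18.7]
```

Emit:
jog_arm([
  [0.5, -10, 0, 0],
  [0.5, -7, 0, 0.1],
  [0.5, -7, 0, 0.1],
  [0.5, -7, 0, 0.1],
  [0.5, -7, 0, 0.1],
  [0.5, -7, 0, 0.1],
  [0.5, -7, 0, 0.1],
  [0.5, -7, 0, 0.1],
])

```text
t: 16.1
tool_pos: [0.5153, 0.1058, 0.3511]
ee_rot: [0.998, 0.05, -0.044, -0.02]
force: [0.2, -0.1, -7.5]
width: 0.0177
```

Run:
```python
from h import *
go([.514,.15,.335])
p=capture("scene"); save(p,"s14",(280,40,500,260),3)
```

```text
t 16.1 pos [515.3 105.8 351.1] yaw_x 5.82 zdir [-0.0894  0.035  -0.9954] F [ 0.2 -0.1 -7.5] w 17.7
shift mm [  4.6 -43.3  17.7]
```

View pics/s14.png

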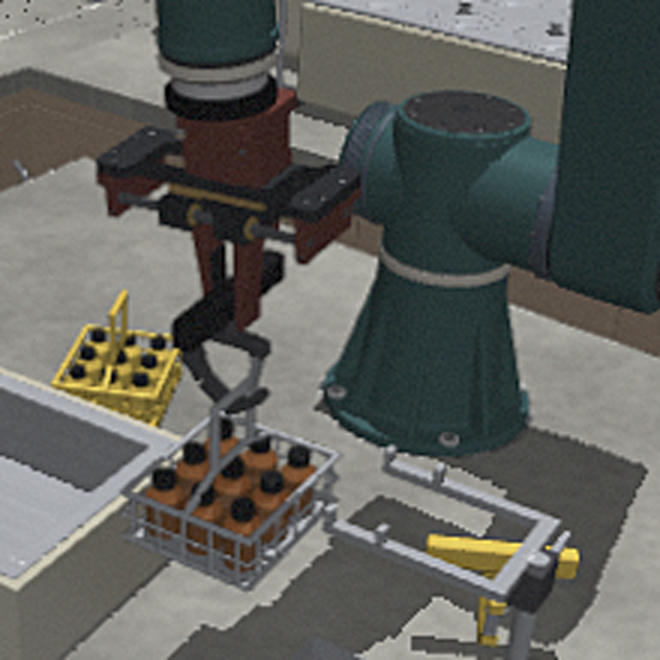

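Emit:
jog_arm([
  [1, 0, 8, 0],
  [1, 0, 10, 0],
  [1, 0, 10, 0],
  [1, 0, 10, 0],
  [1, 0, 10, 0],
  [0, 0, 5, 0],
  [0, 0, 0, 0],
])

```text
t: 16.85
tool_pos: [0.5146, 0.1088, 0.2915]
ee_rot: [0.998, 0.05, -0.045, -0.02]
force: [0.3, -0.8, -8.8]
width: 0.0173
```

```bash
cat >> h.py <<'E'
def tonotch(z,xy=(.515,.2526)):
    o=get_obs(); go(None,o); L=lifter(o); M=R.from_quat(o["ee_rot"]).as_matrix()
    print("lifter",np.round(L[:3,3]*1000,1),"z",np.round(L[:3,2],3),"yaw",np.round(np.degrees(np.arctan2(L[1,0],L[0,0]))-90,1),"shift",np.round(M.T@(np.r_[xy,z]-L[:3,3])*1000,1))
E
python3 - <<'E'
from h import *
tonotch(.302)
E
```

```text
t 16.85 pos [514.6 108.8 291.5] yaw_x 5.83 zdir [-0.0922  0.035  -0.9951] F [ 0.3 -0.8 -8.8] w 17.3
lifter [516.3 108.1 309.6] z [ 0.053 -0.039  0.998] yaw 5.6 shift [  14.  -143.4   12.8]
```

Emit:
jog_arm([
  [0.8, -5, 0.2, 0],
  [1.2, -10, 0.4, 0],
  [1.2, -12, 0.4, 0],
  [1.2, -12, 0.4, 0],
  [1.2, -12, 0.4, 0],
  [1.2, -12, 0.4, 0],
  [1.2, -12, 0.4, 0],
  [1.2, -12, 0.4, 0],
])

```text
t: 17.65
tool_pos: [0.5161, 0.2041, 0.2934]
ee_rot: [0.998, 0.05, -0.044, -0.02]
force: [1.5, 0.0, -8.1]
width: 0.0179
```

Run:
```python
from h import *
tonotch(.302)
p=capture("scene"); save(p,"s15",(320,60,500,240),4)
```

```text
t 17.65 pos [516.1 204.1 293.4] yaw_x 5.81 zdir [-0.0888  0.0359 -0.9954] F [ 1.5  0.  -8.1] w 17.9
lifter [517.7 203.5 311.5] z [ 0.05  -0.04   0.998] yaw 5.6 shift [  3.1 -48.7  11.4]
```

View pics/s15.png

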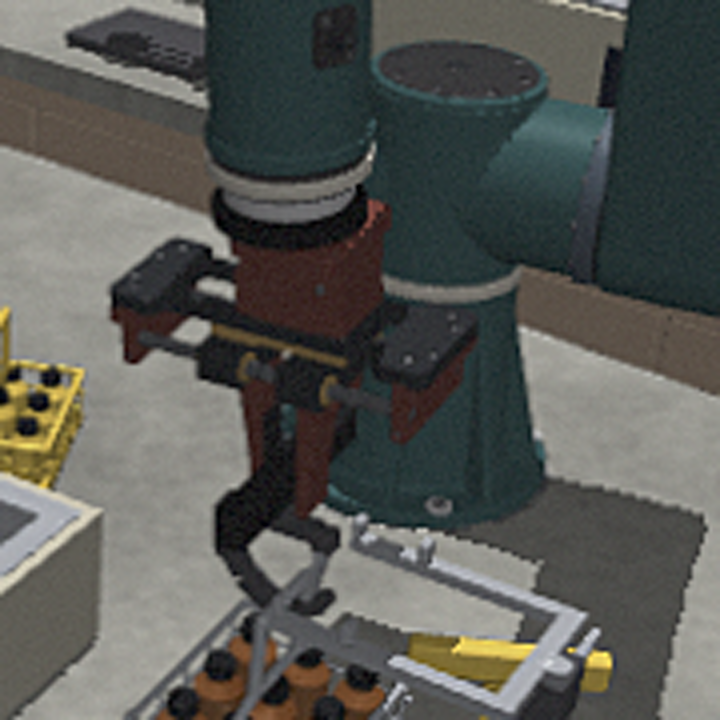

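Emit:
jog_arm([
  [0.4, -10, 0.4, 0],
  [0.4, -10, 0.4, 0],
  [0.4, -10, 0.4, 0],
  [0.4, -8, 0.4, 0],
  [0.4, -5, 0.4, 0],
  [0.4, -3, 0, 0],
  [0, 0, 0, 0],
])

```text
t: 18.4
tool_pos: [0.5132, 0.2568, 0.2929]
ee_rot: [0.998, 0.051, -0.044, -0.021]
force: [-0.1, 0.0, -9.0]
width: 0.0178
```

Run:
```python
from h import *
tonotch(.290); o=get_obs()
p=capture("wrist"); p=dict(p,pixels=np.clip(p["pixels"].astype(float)*2,0,255).astype(np.uint8)); save(p,"w16")
p=capture("scene"); save(p,"s16",(320,120,480,320),3)
```

```text
t 18.4 pos [513.2 256.8 292.9] yaw_x 5.92 zdir [-0.0896  0.0373 -0.9953] F [-0.1  0.  -9. ] w 17.8
lifter [514.8 256.1 311. ] z [ 0.05  -0.041  0.998] yaw 5.7 shift [ 1.6  4.4 20.7]
```

View pics/w16.png

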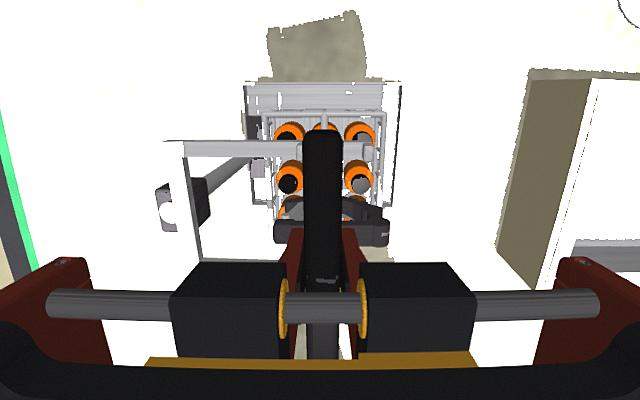

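View pics/s16.png

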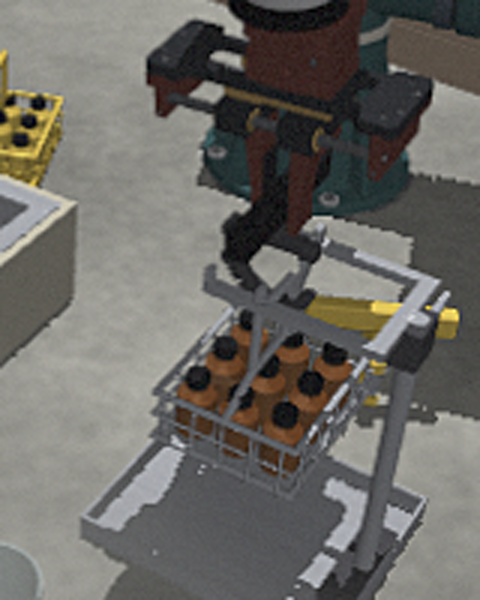

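Emit:
jog_arm([
  [0.2, 2, 7, 0],
  [0.2, 2, 7, 0],
  [0.2, 1.5, 6, 0],
  [0.2, 0.5, 4, 0],
  [0, 0, 0, 0],
])

```text
t: 19.0
tool_pos: [0.5121, 0.2489, 0.2658]
ee_rot: [0.998, 0.049, -0.045, -0.02]
force: [-0.3, -0.1, -9.2]
width: 0.0181
```

Run:
```python
from h import *
tonotch(.273,(.515,.2510)); o=get_obs()
p=capture("wrist"); p=dict(p,pixels=np.clip(p["pixels"].astype(float)*2,0,255).astype(np.uint8)); save(p,"w17",(180,80,460,260),2.8)
p=capture("scene"); save(p,"s17",(370,150,470,270),5)
```

```text
t 19.0 pos [512.1 248.9 265.8] yaw_x 5.78 zdir [-0.0908  0.0356 -0.9952] F [-0.3 -0.1 -9.2] w 18.1
lifter [513.8 248.3 283.9] z [ 0.052 -0.04   0.998] yaw 5.6 shift [ 2.4 -2.1 10.9]
```

View pics/w17.png

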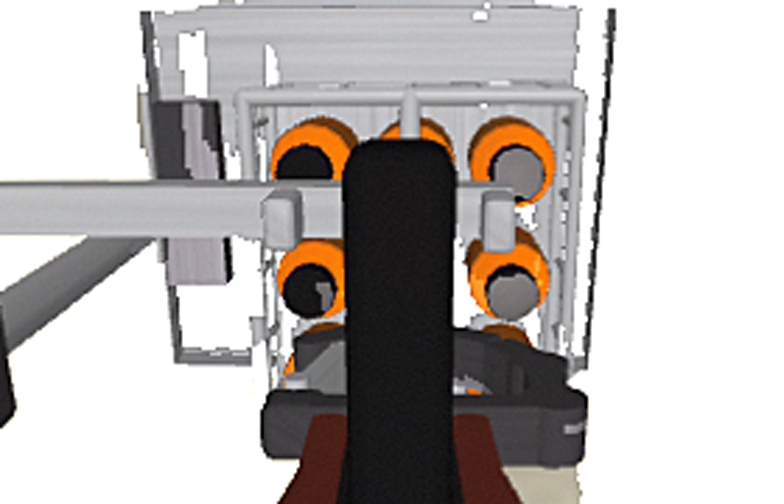

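View pics/s17.png

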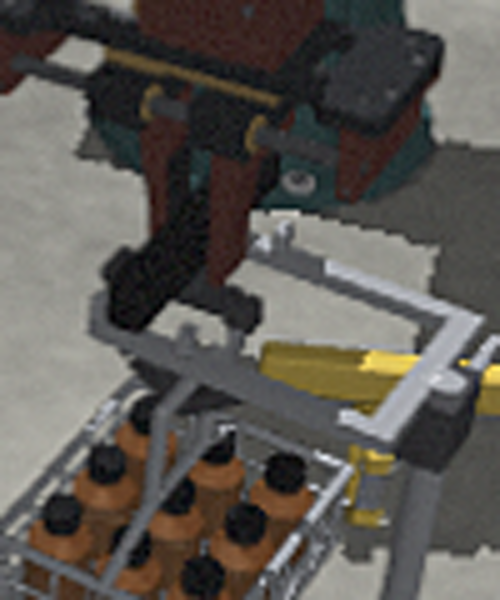

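Emit:
jog_arm([
  [0.3, -1.2, 4, 0],
  [0.3, -0.8, 3.5, 0],
  [0.3, -0.3, 2, 0],
  [0, 0, 0, 0],
])

```text
t: 19.5
tool_pos: [0.513, 0.2527, 0.2571]
ee_rot: [0.998, 0.05, -0.043, -0.021]
force: [-1.1, 0.4, -9.4]
width: 0.0176
```

Run:
```python
from h import *
tonotch(.272,(.515,.2510))
```

```text
t 19.5 pos [513.  252.7 257.1] yaw_x 5.81 zdir [-0.088   0.0369 -0.9954] F [-1.1  0.4 -9.4] w 17.6
lifter [514.6 252.  275.2] z [ 0.049 -0.041  0.998] yaw 5.6 shift [0.6 1.2 3.1]
```

Emit:
jog_arm([
  [0, 0.5, 1.5, 0],
  [0, 0.3, 1.5, 0],
  [0, 0, 1.5, 0],
  [0, 0, 0, 0],
])

```text
t: 19.9
tool_pos: [0.5128, 0.2527, 0.2548]
ee_rot: [0.998, 0.05, -0.042, -0.021]
force: [-1.0, 0.4, -7.2]
width: 0.0177
```

Run:
```python
from h import *
tonotch(.272,(.515,.2510))
```

```text
t 19.9 pos [512.8 252.7 254.8] yaw_x 5.85 zdir [-0.086   0.0382 -0.9956] F [-1.   0.4 -7.2] w 17.7
lifter [514.3 252.  272.9] z [ 0.047 -0.042  0.998] yaw 5.6 shift [0.6 1.1 0.8]
```

Emit:
jog_arm([
  [0, 0, 1.5, 0],
  [0, 0, 1.5, 0],
  [0, 0, 0, 0],
])

```text
t: 20.2
tool_pos: [0.5129, 0.2527, 0.2543]
ee_rot: [0.998, 0.05, -0.041, -0.021]
force: [-0.7, 0.3, -7.5]
width: 0.0179
```

Run:
```python
from h import *
tonotch(.272,(.515,.2510)); print(get_obs()["wrist_torque"])
```

```text
t 20.2 pos [512.9 252.7 254.3] yaw_x 5.85 zdir [-0.0836  0.0385 -0.9958] F [-0.7  0.3 -7.5] w 17.9
lifter [514.4 252.  272.4] z [ 0.044 -0.042  0.998] yaw 5.6 shift [0.5 1.  0.3]
[-0.04931904 -0.15864334 -0.01931837]
```

Emit:
jog_arm([
  [0, 0.5, 3, 0],
  [0, 0, 3, 0],
  [0, 0, 0, 0],
])

```text
t: 20.5
tool_pos: [0.5134, 0.2527, 0.2545]
ee_rot: [0.998, 0.05, -0.038, -0.022]
force: [0.8, -0.4, -9.0]
width: 0.0176
```

Run:
```python
from h import *
tonotch(.272,(.515,.2510)); print(get_obs()["wrist_torque"])
p=capture("wrist"); p=dict(p,pixels=np.clip(p["pixels"].astype(float)*2,0,255).astype(np.uint8)); save(p,"w18",(180,80,460,260),2.8)
p=capture("scene"); save(p,"s18",(370,150,470,270),5)
```

```text
t 20.5 pos [513.4 252.7 254.5] yaw_x 5.88 zdir [-0.0789  0.0402 -0.9961] F [ 0.8 -0.4 -9. ] w 17.6
lifter [514.8 252.  272.6] z [ 0.04  -0.044  0.998] yaw 5.7 shift [0.1 1.  0.6]
[-0.07856739 -0.07514342  0.03403195]
```

View pics/w18.png

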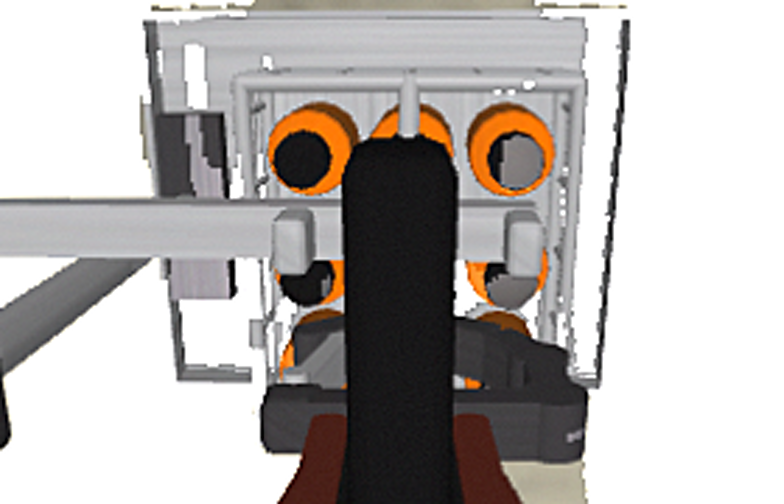

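View pics/s18.png

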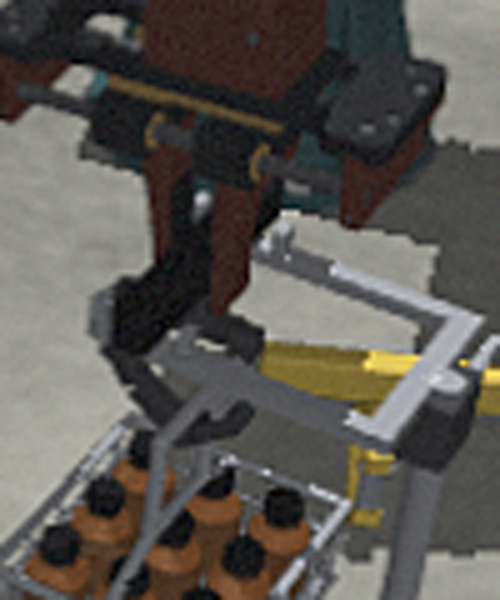

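Emit:
jog_arm([
  [0, 0.5, 4, 0],
  [0, 0.5, 4, 0],
  [0, 0, 0, 0],
])

```text
t: 20.9
tool_pos: [0.514, 0.2529, 0.2545]
ee_rot: [0.998, 0.051, -0.036, -0.023]
force: [-0.1, 0.1, -9.5]
width: 0.018
```

Run:
```python
from h import *
tonotch(.272,(.515,.2510)); print(get_obs()["wrist_torque"])
```

```text
t 20.9 pos [514.  252.9 254.5] yaw_x 5.92 zdir [-0.074   0.043  -0.9963] F [-0.1  0.1 -9.5] w 18.0
lifter [515.3 252.1 272.6] z [ 0.035 -0.047  0.998] yaw 5.7 shift [-0.4  1.1  0.6]
[-0.07753285 -0.08819007  0.01680246]
```

Run:
```python
from h import *
o=get_obs(); print(np.round(o["qpos"],3),np.round(o["joint_efforts"],2),o["force"])
```

```text
[0.295 0.321 1.489 0.064 1.39  1.75 ] [ 1.000e-02 -5.618e+01 -3.191e+01  6.100e-01  6.500e-01 -1.000e-02] [-0.06171769  0.10073183 -9.4953985 ]
```

Emit:
jog_arm([
  [0, 0, 8, 0],
])

```text
t: 21.0
tool_pos: [0.5162, 0.2534, 0.2511]
ee_rot: [0.998, 0.051, -0.032, -0.024]
force: [-4.4, -7.6, 44.3]
width: 0.0181
```

Run:
```python
from h import *
o=get_obs(); print(np.round(o["qpos"],3),np.round(o["joint_efforts"],2),o["force"]);tonotch(.272)
```

```text
[0.295 0.323 1.495 0.063 1.375 1.75 ] [ 2.210e+00 -2.328e+01 -1.466e+01  1.680e+00 -3.100e+00 -2.000e-02] [-4.37107126 -7.61182292 44.27678892]
t 21.0 pos [516.2 253.4 251.1] yaw_x 5.93 zdir [-0.0665  0.0442 -0.9968] F [-4.4 -7.6 44.3] w 18.1
lifter [517.4 252.6 269.3] z [ 0.027 -0.048  0.998] yaw 5.8 shift [-2.5 -0.3 -2.6]
```

Emit:
jog_arm([
  [0, 0, 0, 0],
  [0, 0, 0, 0],
])

```text
t: 21.2
tool_pos: [0.5174, 0.2535, 0.2512]
ee_rot: [0.998, 0.051, -0.031, -0.024]
force: [-0.9, -0.6, -0.1]
width: 0.0178
```

Run:
```python
from h import *
tonotch(.272)
p=capture("scene"); save(p,"s19",(370,150,470,270),5)
```

```text
t 21.2 pos [517.4 253.5 251.2] yaw_x 5.92 zdir [-0.0637  0.0447 -0.997 ] F [-0.9 -0.6 -0.1] w 17.8
lifter [518.6 252.7 269.3] z [ 0.025 -0.049  0.999] yaw 5.7 shift [-3.7 -0.4 -2.5]
```

View pics/s19.png

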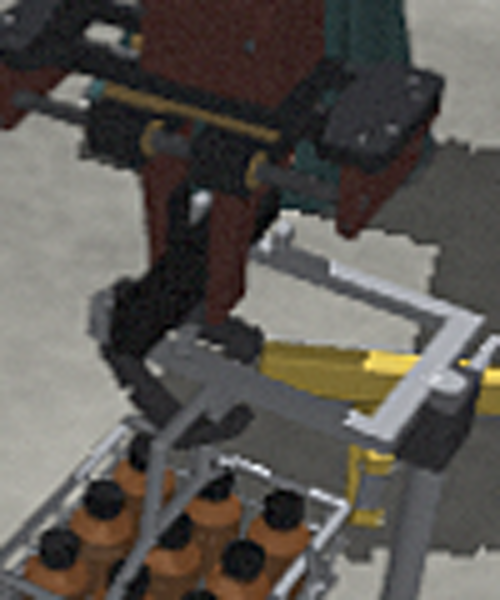

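Emit:
jog_arm([
  [0, 0, 0, 0],
  [0, 0, 0, 0],
  [0, 0, 0, 0],
  [0, 0, 0, 0],
], fingers=40)

```text
t: 21.65
tool_pos: [0.5185, 0.2542, 0.2503]
ee_rot: [0.998, 0.051, -0.031, -0.024]
force: [0.3, -0.0, 0.2]
width: 0.0349
```

Run:
```python
from h import *
tonotch(.272)
p=capture("wrist"); p=dict(p,pixels=np.clip(p["pixels"].astype(float)*2,0,255).astype(np.uint8)); save(p,"w20",(140,80,500,340),2.2)
```

```text
t 21.65 pos [518.5 254.2 250.3] yaw_x 5.91 zdir [-0.0635  0.0456 -0.9969] F [ 0.3 -0.   0.2] w 34.9
lifter [519.6 253.4 268.4] z [ 0.024 -0.05   0.998] yaw 5.7 shift [-4.9  0.1 -3.3]
```

View pics/w20.png

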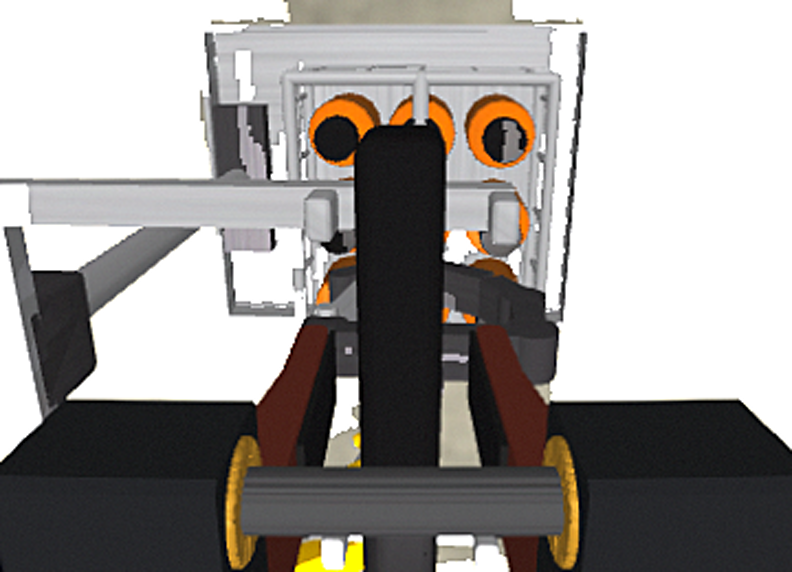

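Emit:
jog_arm([
  [0, 0, 0, 0],
  [0, 0, 0, 0],
  [0, 0, 0, 0],
], fingers=65)

```text
t: 22.0
tool_pos: [0.5186, 0.2542, 0.2504]
ee_rot: [0.998, 0.051, -0.03, -0.024]
force: [0.1, 0.1, 0.7]
width: 0.0547
```

Emit:
jog_arm([
  [0, 0, -8, 0],
  [0, 0, -15, 0],
  [0, 0, -20, 0],
  [0, 0, -25, 0],
  [0, 0, -25, 0],
  [0, 0, -25, 0],
  [0, 0, -20, 0],
  [0, 0, 0, 0],
])

```text
t: 22.8
tool_pos: [0.5272, 0.2474, 0.3968]
ee_rot: [0.998, 0.051, -0.03, -0.024]
force: [0.6, -0.1, 0.1]
width: 0.0575
```

Run:
```python
from h import *
go(None)
p=capture("scene"); save(p,"s21",(320,120,480,320),3); save(p,"s21f")
p=capture("wrist"); p=dict(p,pixels=np.clip(p["pixels"].astype(float)*2,0,255).astype(np.uint8)); save(p,"w21")
```

```text
t 22.8 pos [527.2 247.4 396.8] yaw_x 5.91 zdir [-0.0624  0.0457 -0.997 ] F [ 0.6 -0.1  0.1] w 57.5
```

View pics/s21.png

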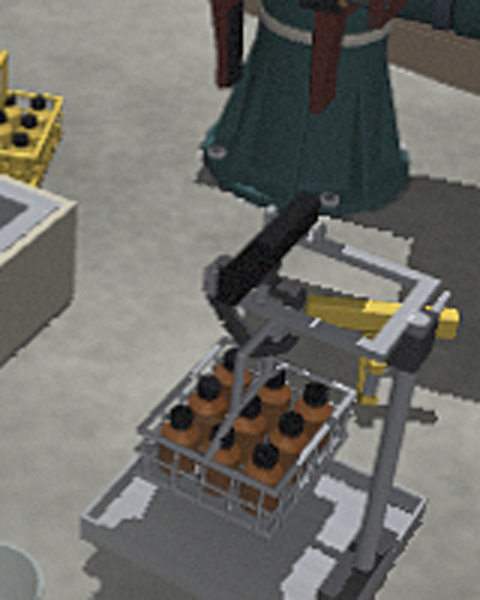

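View pics/w21.png

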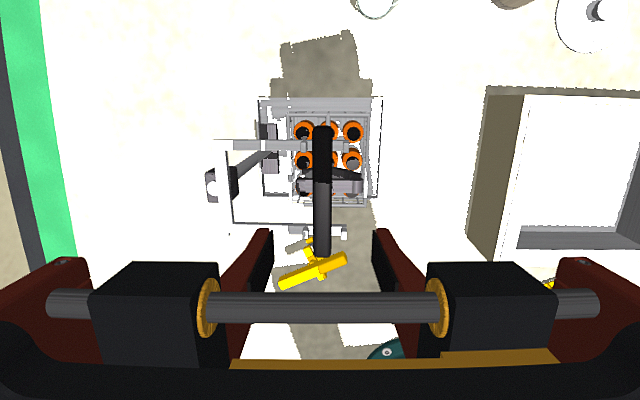

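View pics/s21f.png

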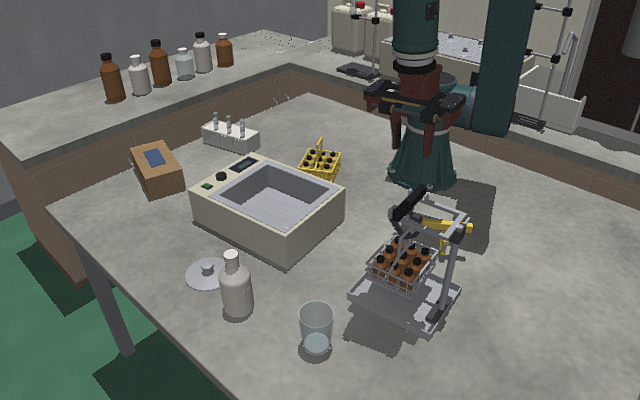

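The handle lies in both notches and the basket hangs level and free above the tray. The bottle (237,285), beaker (316,330) and lid (207,272) haven't moved. I'll wait briefly for any swing to settle, then compare.

Emit:
jog_arm([
  [0, 0, 0, 0],
  [0, 0, 0, 0],
  [0, 0, 0, 0],
  [0, 0, 0, 0],
  [0, 0, 0, 0],
  [0, 0, 0, 0],
  [0, 0, 0, 0],
  [0, 0, 0, 0],
])

```text
t: 23.7
tool_pos: [0.5233, 0.2466, 0.3879]
ee_rot: [0.998, 0.051, -0.037, -0.023]
force: [0.2, -0.4, -0.1]
width: 0.0569
```

Run:
```python
from h import *
go(None)
p=capture("scene"); save(p,"s22",(360,170,480,320),5 if 0 else 4)
a=cv2.imread("pics/s21f.png").astype(int);b=cv2.cvtColor(p["pixels"],cv2.COLOR_RGB2BGR).astype(int)
print("changed px near basket",(np.abs(a-b).max(2)[180:320,340:470]>60).sum())
a=cv2.imread("pics/scene0.png").astype(int); d=np.abs(a-b).max(2)>70
for n,(x0,y0,x1,y1) in dict(bystanders=(180,245,340,365)).items(): print(n,d[y0:y1,x0:x1].sum())
```

```text
t 23.7 pos [523.3 246.6 387.9] yaw_x 5.92 zdir [-0.0765  0.0416 -0.9962] F [ 0.2 -0.4 -0.1] w 56.9
changed px near basket 38
bystanders 0
```

View pics/s22.png

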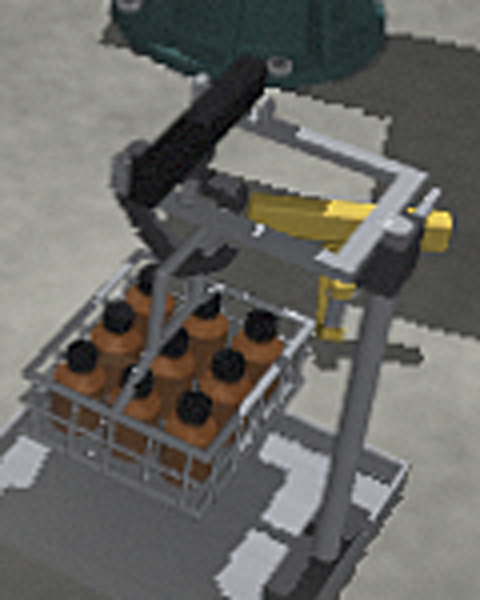

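Stable, with the gripper clear of everything. Handing in.

```bash
python3 -c "
from h import *
print(finish_job())"
```

```text
the job is handed in; nothing more can be done
None
```

The job is done and handed in at about 24 s; no verdict was reported. I took the black lifter off the stand, pressed its gate over the lifting eye until it sprang shut, and lifted the basket out. I then hung the lifter back in both notches with the basket on it and let go.

**Last checks:**
- The handle lies between the upstands of both arms, and the basket hangs level and clear of the tray.
- A final still compared with one from about 1 s earlier showed only small pixel changes (38) around the basket.
- The bottle, beaker and lid show no change from the first picture.
- The gripper was about 140 mm above the handle, with near-zero force.

**What did not go ideally:**
- **Tool tilt:** It drifted to about 5° while carrying, and the moves could not correct that. I estimate the handle was about 3° off level when it met the arms, and the basket looked upright in every picture I took.
- **Seating force:** Pressing the handle into the notches briefly read 44 N at the wrist. It went through the gripped handle onto the stand arms, well under the 120 N wrist limit. My readings cannot show whether it counts towards the 40 N limit for the arm or gripper body.
- **Gate:** I judged it shut from the pictures after the eye went in and again after the lift. I had no direct reading of its angle.

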